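# Set the end guide and form a row of packs in the bay

### The arm

A 6-joint arm with a two-finger parallel gripper is mounted at the origin on the work surface. World frame = base frame: x ahead of the robot, y to its left, z up, the work surface at z = 0. Lengths are in m, angles in rad, forces in N, time in s.
With the tool pointing down it reaches from about 0.25 to 0.775 m from the base axis. Payload 4 kg.
Tool frame: the origin (TCP) lies between the finger pads; the fingertips stand 14 mm ahead of it and the grasp point (between the pads) lies 5 mm behind it (robot.tips_ahead is the distance from the TCP to the fingertips, in m); z points along the fingers, y is the direction in which the jaws open and shut (so a half turn about z gives the same grasp; the last joint's range is limited). The gripper opens to 94 mm and grips with 3 to 60 N. Pads are 16 mm wide; open, the fingers measure 119 mm over their backs; the gripper's body (75 mm by 177 mm) begins 78 mm behind the grasp point.
Start: joints at [-1.419, 0.087, 1.371, -0, 1.684, -0.103], TCP at [0.139, -0.532, 0.22] pointing down, gripper open.
Joint ranges: [-3.1, 3.1], [-0.76, 2.03], [0.27, 2.55], [-1.08, 4.22], [0.17, 2.65], [-2.57, 2.57]. Speed limits (rad/s): [2.79, 2.79, 3.14, 3.14, 3.14, 3.14].

### API

Orientations are given as [roll, pitch, yaw] about the fixed x, y, z axes, in that order (R = Rz(yaw) Ry(pitch) Rx(roll)).
In Python, from bench import robot, optics, job gives the robot as it stands.
- The arm moves only by the tool apply_moves, never from a script. Its argument "moves" is a list of rows, each a list of 3 entries, a list of its own where there are three numbers: the shift along the tool's x, y, z in cm, then the turn, a rotation vector about the tool's x, y, z in rad, then the opening, from 0 (shut) to 1 (fully open). In form: [[[tx, ty, tz], [rx, ry, rz], grip], ...]. A call has exactly 10 rows; each row is the pose to reach, as a shift and turn from the pose commanded when the call began, along the tool's axes at that moment; what a row does not reach only later rows make up. A row lasts 1/12 s, in which the tool goes at most 41.7 mm and 7.16 degrees, less where a joint would pass 70% of its speed; a pose out of reach is approached as far as the arm can. A call with a gripper value outside its range is refused whole. The fingers move at their own pace and stop on an object; the grip force is fixed at half the most. Time passes only in rows, so rows that repeat a pose let the fingers close, or fill a call up. It gives the time, the measured TCP pose, the force and the opening at its end, in the units of the state.
- robot.get_obs(): the state, without advancing time (a new reading comes with each control period).
- optics.snapshot(name): name is "scene" or "side" or "wrist"; returns the picture (384x512x3 uint8, red, green, blue); there is no depth.
- optics.get_calibration(name): a dict with "fx", "fy", "cx", "cy" (pixels), "rvec" (rotation vector, rad) and "tvec" (3), from world to camera coordinates, as OpenCV has them. Camera axes: x right, y down, z forward; pixel columns grow to the right and rows downward; lengths in m; the calibration is good to about 2 mm. A picture is of the moment at which its call begins: read the wrist's pose just before it. get_calibration takes no time and is no camera call; for the wrist camera it gives the pose at the moment of the call.
- job.close_job(): hands the job in, once; it reports no verdict.
The state is a dict: "time": time; "joint_positions": joint angles; "qvel": joint speeds; "joint_torque": joint torques, N m; "tool_pos": TCP position; "ee_rot": TCP orientation; "wrist_force": force on the tool from outside, world axes, zero at the start; "wrist_torque": the same for the moment, N m; "width": finger opening in m.
Only numpy, scipy, OpenCV 4.12 (cv2) and the standard library are available. Lean on these libraries where they do the work, as an engineer would, in place of code of your own. Each camera call takes 0.05 s, during which the arm holds its last target.

### The job

Set up the row-forming bay for the next run: wind the end guide open about a centimetre past the setting clip with the wing knob, then wind it back in until its pointer stands at the clip, so that the play in the worn screw is taken up and the guide cannot be pushed back. Then load all the loose packs onto the deck in one row, each with a short end flush against the back fence and long sides together with no gaps, and press the row up firmly against the guide, which must still stand at the clip afterwards. Leave the tape dispenser, spray bottle and tape roll alone.

Things in the scene. Friction and masses are not known exactly. Their poses are not given: they have to be found in the camera images.
- bay: row-forming bay fixed on the table. Origin on the table; x from its front (robot's side) to the back fence, y towards its open end, z up. Flat metal deck x -65..60, y -140..190 mm, top at 12 mm, no lips in front or at the open end. White back fence along y: inner face x = 60, 12 mm thick, top at 46 mm. The end guide stands at the -y end, beyond it the gearbox with the knob. The row of packs runs along y
- deck (a point): point of the deck's top at the bay's x = y = 0, 12 mm above the table. A steel scale bar lies in front of the deck beside the guide (bay x -81..-67, y -190..-60 mm, top at 14 mm); the grey gearbox, 56 mm square, top at 70 mm, stands at bay x = -20, y = -203 mm
- guide: end guide: white upright plate 112 mm long (x), 12 mm thick, from 13.5 to 51.5 mm above the table, sliding along the bay's y on a screw with about 3 N of friction and 4 mm of play. Axes parallel to the bay's; origin at table height in the plane of its working face, which looks to +y, at the bay's x = 0
- guide_face (a point): middle of the working face of the end guide (32.5 mm above the table); axes parallel to the bay's, the row lies on its +y side
- pointer (a point): tip of the dark pointer on the guide's front edge above the scale bar, in line with the guide's working face, 21 mm above the table
- clip_mark (a point): tip of the black setting clip (18 x 14 mm, 14 mm high, with a thin white line across its top in line with the mark) fixed on the front of the scale bar: the guide's pointer must stand at the same place along the bay's y. Axes parallel to the bay's. Set at another place each time, 6 to 22 mm farther out (bay's -y) than the guide's first position
- knob (a joint): angle of the wing knob, rad, about the vertical. Counter-clockwise from above is positive and winds the guide OPEN (bay's -y, away from the row), 30 mm a turn (4.77 mm per rad); clockwise winds it in. After each reversal about 4 mm (0.84 rad) of play is wound up before the guide moves. Friction 0.25 N m; stays where left; stop at +12 rad
- knob_grip (a point): grip point on the knob's vertical axis, 100 mm above the table: a black wing (bar) 70 mm long along this point's x, 14 mm wide along its y, from 84 to 114 mm above the table, on a disc of 68 mm diameter; turns with the knob (also the same after half a turn)
- pack1: loose carton pack, white with a blue printed top, 110 (x) x 62 (y) x 50 mm high, 0.25 kg; origin at the centre of its underside, x along its length. Starts flat on the table; may be absent. All packs are alike and may go in any order, either way round
- pack2: loose carton pack, white with a blue printed top, 110 (x) x 62 (y) x 50 mm high, 0.25 kg; origin at the centre of its underside, x along its length. Starts flat on the table; may be absent. All packs are alike and may go in any order, either way round
- pack3: loose carton pack, white with a blue printed top, 110 (x) x 62 (y) x 50 mm high, 0.25 kg; origin at the centre of its underside, x along its length. Starts flat on the table; may be absent. All packs are alike and may go in any order, either way round
- pack4: loose carton pack, white with a blue printed top, 110 (x) x 62 (y) x 50 mm high, 0.25 kg; origin at the centre of its underside, x along its length. Starts flat on the table; may be absent. All packs are alike and may go in any order, either way round
- dispenser: bystander: blue tape dispenser, 160 x 66 mm, 110 mm high; origin at the centre of its underside
- spray: bystander: white spray bottle, 64 mm diameter, 170 mm high; origin at the centre of its underside
- tape: bystander: amber tape roll lying flat, 96 mm diameter, 25 mm high; origin at the centre of its underside
Mind the look-alikes: they are no part of the job. What is shaped like the pack1 but orange is not meant. What is shaped like the pack4 but turquoise is not meant.

How it is judged:
By the outcome, as a careful person would: the job done as asked, in the order asked, and still so for the second after the job is handed in, with the robot touching nothing.
Of pack1, pack2, pack3, pack4 only 2 to 4 are there at a start; the rules pass over those that are not, and their reading is None.
At some moment in a run one of pack1, pack2, pack3, pack4 may be knocked a few centimetres aside while the robot is not near it.
Once in a run the grip may slacken for a moment while it holds something.
It also fails if it takes over 210 s, if anything falls off the work surface, if the arm or the gripper's body presses on something with over 40 N, if the wrist force passes 120 N, or if a joint passes its speed limit or range.

## Working session

There is one attempt and no reset: what is moved stays moved. The work goes in short steps, Python scripts to look and compute and a tool call to move; the robot and the scene stay as the last step left them, time stands still between calls to the robot, and variables do not carry over. Pictures are saved under pics/ and viewed, and the job is handed in when it is done.

Besides the shell and the picture viewer there is one more tool, called after "Request:" in YAML: its name, and indented under it one key for each argument. apply_moves: Moves the arm, as the interface text tells. Its arguments: {"type":"object","properties":{"moves":{"type":"array"}},"required":["moves"]}

```bash
ls; mkdir -p pics
python3 - <<'E'
from bench import robot, optics, job
import cv2
o=robot.get_obs(); print({k:(v if not hasattr(v,'round') else v) for k,v in o.items()})
for n in ["scene","side","wrist"]:
    im=optics.snapshot(n); cv2.imwrite(f"pics/{n}0.png",im[:,:,::-1]); print(n,optics.get_calibration(n))
E
```

```text
pics
{'time': 0.0, 'joint_positions': array([-1.41908471e+00,  8.79373905e-02,  1.37222483e+00, -2.65809680e-05,
        1.68359068e+00, -1.03075616e-01]), 'qvel': array([-0.00032063,  0.00090792, -0.00050683,  0.00029322, -0.00059141,
        0.00076752]), 'joint_torque': array([-3.54258655e-04, -3.40167403e+01, -3.02434731e+01,  7.16720824e-02,
        3.29243147e-02, -1.65894153e-04]), 'tool_pos': array([ 0.13854413, -0.53173771,  0.21832869]), 'ee_rot': array([-3.13944115e+00, -1.95996732e-04,  2.54784055e-01]), 'wrist_force': array([0.14688786, 0.55082871, 0.78327153]), 'wrist_torque': array([ 0.01124082,  0.04706178, -0.00566613]), 'width': 0.0937160508284146}
scene {'fx': 368.8579115386453, 'fy': 368.8579115386453, 'cx': 256.5848311546603, 'cy': 190.7916053711525, 'rvec': array([ 1.4972657 ,  2.26435275, -0.74093079]), 'tvec': array([ 0.20012852, -0.33362898,  1.56907305])}
side {'fx': 400.0255712429328, 'fy': 400.0255712429328, 'cx': 261.50137803490566, 'cy': 191.2112336001831, 'rvec': array([ 2.04364401, -0.64203259,  0.3948001 ]), 'tvec': array([-0.4297872 ,  0.22201   ,  0.98901799])}
wrist {'fx': 264.9210619976825, 'fy': 264.9210619976825, 'cx': 257.6112510282955, 'cy': 187.20787675007404, 'rvec': array([-2.33124282,  1.80040257,  0.21997284]), 'tvec': array([-0.5480721 , -0.02506926,  0.38996386])}
```

View pics/scene0.png

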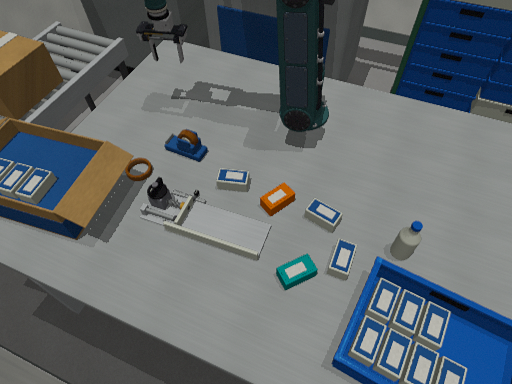

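View pics/side0.png

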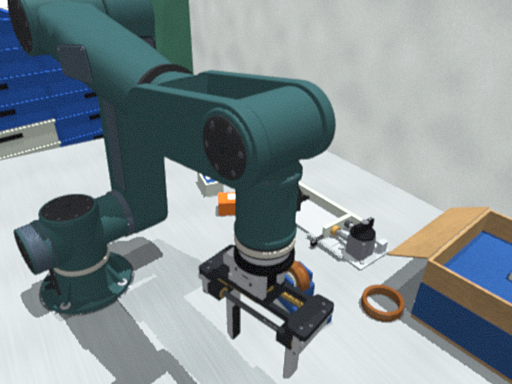

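View pics/wrist0.png

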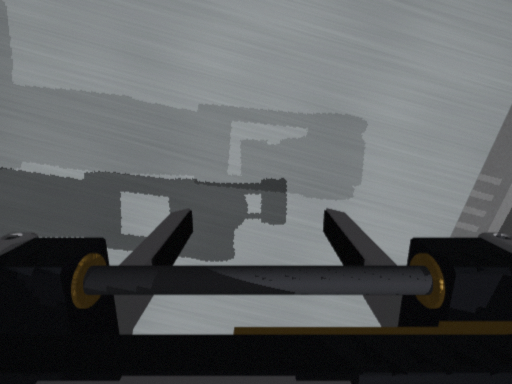

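```bash
cat > h.py <<'E'
import numpy as np, cv2, json, os
from scipy.spatial.transform import Rotation as R
def cam(c):
    return np.array([[c['fx'],0,c['cx']],[0,c['fy'],c['cy']],[0,0,1]]), R.from_rotvec(c['rvec']).as_matrix(), np.array(c['tvec'])
def ray(c,uv,z):
    K,Rm,t=cam(c); uv=np.atleast_2d(np.array(uv,float))
    d=(np.linalg.inv(K)@np.c_[uv,np.ones(len(uv))].T).T@Rm   # R^T d
    o=-Rm.T@t
    s=(z-o[2])/d[:,2]
    return o+d*s[:,None]
def proj(c,P):
    K,Rm,t=cam(c); p=(np.atleast_2d(P)@Rm.T+t)@K.T
    return p[:,:2]/p[:,2:]
def snap(name,fn,crop=None,k=1):
    from bench import optics
    c=optics.get_calibration(name); im=optics.snapshot(name)[:,:,::-1].copy()
    np.save(f'pics/{fn}.npy',im); json.dump({a:(b.tolist() if hasattr(b,'tolist') else b) for a,b in c.items()},open(f'pics/{fn}.json','w'))
    o=im
    if crop: o=im[crop[1]:crop[3],crop[0]:crop[2]]
    if k!=1: o=cv2.resize(o,None,fx=k,fy=k,interpolation=cv2.INTER_CUBIC)
    cv2.imwrite(f'pics/{fn}.png',o); return im,c
def load(fn): return np.load(f'pics/{fn}.npy'),json.load(open(f'pics/{fn}.json'))
# commanded pose tracking
def tool(p,yaw,ref):  # target world xyz (m), yaw from ref(pos,yaw) -> shift cm in tool axes, turn about tool z
    rp,ry=np.array(ref[:3]),ref[3]
    Rm=R.from_euler('xyz',[np.pi,0,ry]).as_matrix()
    s=Rm.T@(np.array(p)-rp)*100
    return np.round(s,2), round(-(yaw-ry),3)
def after(ref,s,tz):
    Rm=R.from_euler('xyz',[np.pi,0,ref[3]]).as_matrix()
    p=np.array(ref[:3])+Rm@np.array(s)/100
    return [*p.round(5).tolist(), round(ref[3]-tz,4)]
E
python3 - <<'E'
import cv2,numpy as np
im=cv2.imread('pics/scene0.png')[120:300,110:440]
cv2.imwrite('pics/scene0c.png',cv2.resize(im,None,fx=2.4,fy=2.4,interpolation=cv2.INTER_CUBIC))
from h import *
from bench import optics
c=optics.get_calibration('scene')
for n,uv in dict(A=(233,176),B=(323,211),C=(343,255)).items(): print(n,ray(c,uv,0.05))
for n,uv in dict(corner_open_back=(266,255),open_front=(271,226),guideback=(168,229), knob=(157,180)).items(): print(n,ray(c,uv,0.03))
cw=optics.get_calibration('wrist'); K,Rm,t=cam(cw); print('wristcam pos',-Rm.T@t, Rm)
E
```

```text
A [[ 0.46047046 -0.1100365   0.05      ]]
B [[0.47820908 0.22788371 0.05      ]]
C [[0.60721493 0.33156479 0.05      ]]
corner_open_back [[0.68970885 0.11163585 0.03      ]]
open_front [[0.58693779 0.08693252 0.03      ]]
guideback [[ 0.72861899 -0.22013606  0.03      ]]
knob [[ 0.56919154 -0.36319259  0.03      ]]
wristcam pos [ 0.20464658 -0.51409018  0.38329411] [[ 0.2524763  -0.96759935 -0.00268627]
 [-0.93978255 -0.24587708  0.23738833]
 [-0.23035728 -0.05741042 -0.97141112]]
```

View pics/scene0c.png

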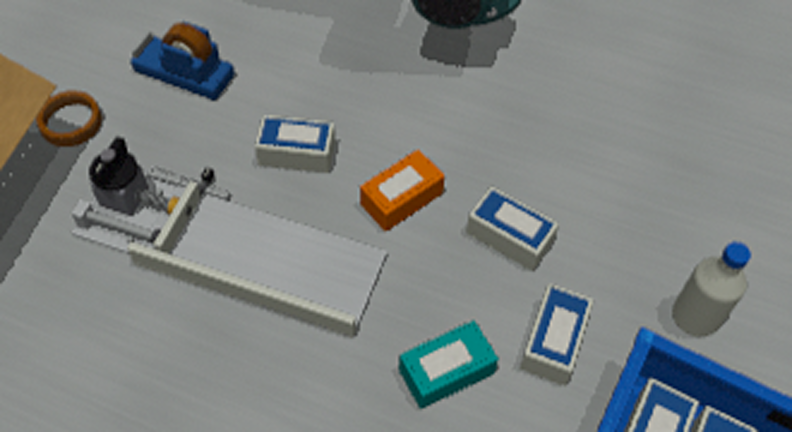

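Run:
```python
from h import *
c=load  
from bench import optics
c=optics.get_calibration('scene'); print(ray(c,(158,182),0.1), ray(c,(196,192),0.02))
print(tool((0.53,-0.23,0.22),0.12,(0.139,-0.532,0.22,0.255)))
```

```text
[[ 0.61466479 -0.31141646  0.1       ]] [[ 0.55580092 -0.21222972  0.02      ]]
(array([ 45.45, -19.36,  -0.  ]), 0.135)
```

Request:
apply_moves:
  moves:
    - [[35, -12, 0], [0, 0, 0.135], 1]
    - [[35, -12, 0], [0, 0, 0.135], 1]
    - [[35, -12, 0], [0, 0, 0.135], 1]
    - [[35, -12, 0], [0, 0, 0.135], 1]
    - [[35, -12, 0], [0, 0, 0.135], 1]
    - [[35, -12, 0], [0, 0, 0.135], 1]
    - [[35, -12, 0], [0, 0, 0.135], 1]
    - [[35, -12, 0], [0, 0, 0.135], 1]
    - [[35, -12, 0], [0, 0, 0.135], 1]
    - [[35, -12, 0], [0, 0, 0.135], 1]

```text
time: 0.98
tool_pos: [0.4518, -0.3232, 0.2187]
ee_rot: [-3.139, -0.002, 0.128]
wrist_force: [-0.0, -1.1, -0.1]
width: 0.094
```

Run:
```python
from h import *
from bench import robot
for i in range(3):
    o=robot.get_obs(); print(o['time'],o['tool_pos'],o['ee_rot'])
    im,c=snap('wrist',f'w1_{i}') if i<2 else snap('scene','s1',(60,100,460,340),2)
```

```text
0.9833 [ 0.45184357 -0.32316045  0.21868598] [-3.13866555e+00 -2.40891880e-03  1.28153250e-01]
1.0333 [ 0.44936584 -0.32530973  0.21868173] [-3.14024591e+00  4.54443119e-04  1.25873288e-01]
1.0833 [ 0.44787581 -0.32671874  0.21882289] [-3.14100275e+00  1.26029669e-03  1.23188893e-01]
```

View pics/w1_1.png

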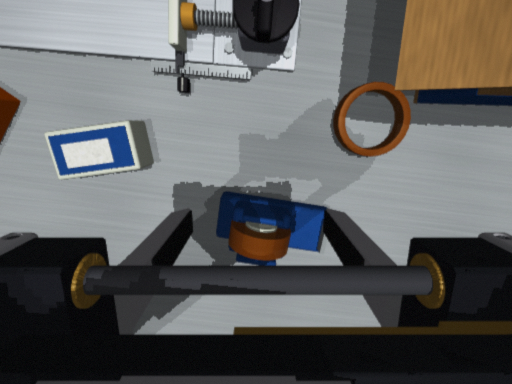

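View pics/s1.png

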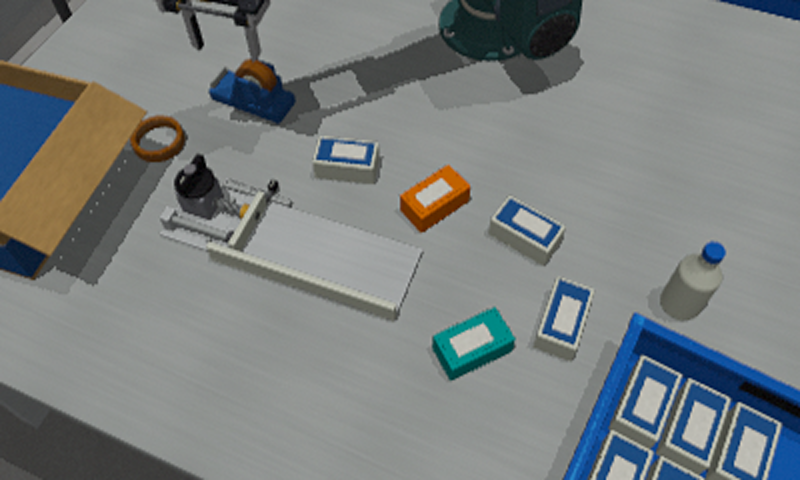

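Request:
apply_moves:
  moves:
    - [[9.4, -8.7, 0], [0, 0, 0], 1]
    - [[9.4, -8.7, 0], [0, 0, 0], 1]
    - [[9.4, -8.7, 0], [0, 0, 0], 1]
    - [[9.4, -8.7, 0], [0, 0, 0], 1]
    - [[9.4, -8.7, 0], [0, 0, 0], 1]
    - [[9.4, -8.7, 0], [0, 0, 0], 1]
    - [[9.4, -8.7, 0], [0, 0, 0], 1]
    - [[9.4, -8.7, 0], [0, 0, 0], 1]
    - [[9.4, -8.7, 0], [0, 0, 0], 1]
    - [[9.4, -8.7, 0], [0, 0, 0], 1]

```text
time: 1.97
tool_pos: [0.5294, -0.2313, 0.2196]
ee_rot: [3.141, 0.0, 0.118]
wrist_force: [-0.7, -0.8, 0.2]
width: 0.0941
```

Run:
```python
from h import *
from bench import robot
o=robot.get_obs(); print(o['time'],o['tool_pos'],o['ee_rot'])
im,c=snap('wrist','w2')
im,c=snap('wrist','w2b',(100,0,500,200),2)
```

```text
1.9667 [ 0.52935655 -0.23134019  0.21958496] [3.14134756e+00 5.16692463e-06 1.17891083e-01]
```

View pics/w2.png

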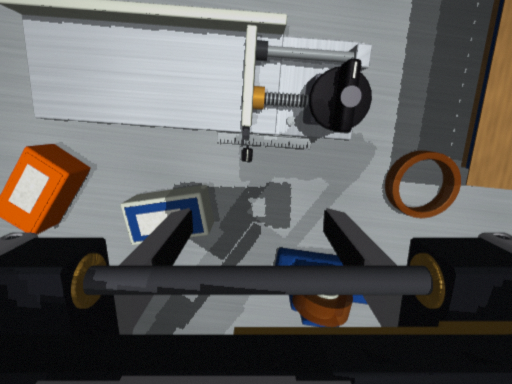

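View pics/w2b.png

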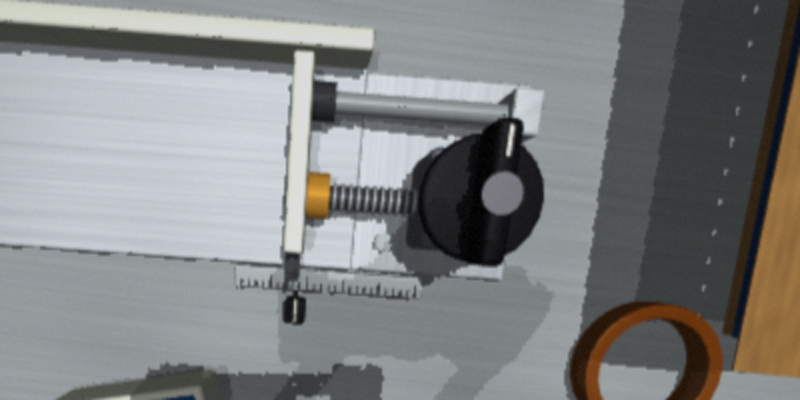

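```bash
python3 - <<'E'
from h import *
im1,c1=load('w1_1'); im2,c2=load('w2b')
def tri(a,b):
    P=[]
    for c in(c1,c2):
        K,Rm,t=cam(c); P.append(K@np.c_[Rm,t])
    X=cv2.triangulatePoints(P[0],P[1],np.array(a,float).reshape(2,1),np.array(b,float).reshape(2,1)); return (X[:3]/X[3]).ravel()
print('flap',tri((397,90),(470,187)), tri((404,0),(497,0)))
print('deck edge', ray(c2,[(35,117),(140,125.5),(250,133)],0.012))
print('deck open', ray(c2,[(35,117),(23,20)],0.012))
print('fence top inner?', ray(c2,[(100,19),(286,31)],0.046))
print('fence end', ray(c2,[(286,15),(286,33)],0.046))
print('hub', ray(c2,(351,96),0.114),'wing',ray(c2,[(343,128),(357,62)],0.114))
print('guide', ray(c2,[(247,26),(244,126)],0.0515))
E
python3 - <<'E'
import cv2,numpy as np
im=np.load('pics/w2b.npy')
cv2.imwrite('pics/w2c.png',cv2.resize(im[20:170,210:390],None,fx=4.4,fy=4,interpolation=cv2.INTER_CUBIC))
E
```

```text
flap [ 0.56077354 -0.43598065  0.13185459] [ 0.67419586 -0.41646618  0.13608141]
deck edge [[ 0.56847775  0.0793517   0.012     ]
 [ 0.57408155 -0.06255631  0.012     ]
 [ 0.58192754 -0.21322018  0.012     ]]
deck open [[0.56847775 0.0793517  0.012     ]
 [0.68623064 0.0849099  0.012     ]]
fence top inner? [[ 0.68951416 -0.03029211  0.046     ]
 [ 0.70239983 -0.2422682   0.046     ]]
fence end [[ 0.71856263 -0.23992059  0.046     ]
 [ 0.70035009 -0.24256592  0.046     ]]
hub [[ 0.63264466 -0.30888357  0.114     ]] wing [[ 0.60195979 -0.30707654  0.114     ]
 [ 0.6631871  -0.30836233  0.114     ]]
guide [[ 0.70050898 -0.19762203  0.0515    ]
 [ 0.59103397 -0.2059376   0.0515    ]]
```

View pics/w2c.png

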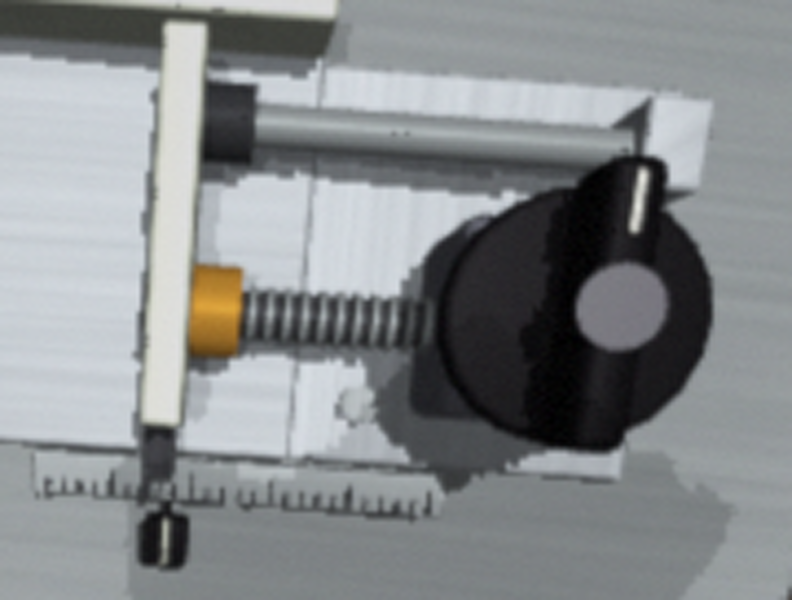

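Run:
```python
from h import *
im2,c2=load('w2b')
print('clip line',ray(c2,[(247.6,151),(247.2,158)],0.028),'pointer',ray(c2,[(245.5,130),(247,143)],.021))
r=after((.139,-.532,.22,.255),(35,-12,0),.135); r=after(r,(9.4,-8.7,0),0);print(r)
print(tool((.633,-.309,.16),-0.02,r),tool((.633,-.309,.104),-0.02,r))
```

```text
clip line [[ 0.55870981 -0.21305327  0.028     ]
 [ 0.54930062 -0.21354807  0.028     ]] pointer [[ 0.58550284 -0.20700387  0.021     ]
 [ 0.56860079 -0.21088153  0.021     ]]
[0.53032, -0.22996, 0.22, 0.12]
(array([9.25, 9.08, 6.  ]), 0.14) (array([ 9.25,  9.08, 11.6 ]), 0.14)
```

Request:
apply_moves:
  moves:
    - [[9.25, 9.1, 3], [0, 0, 0.14], 1]
    - [[9.25, 9.1, 3], [0, 0, 0.14], 1]
    - [[9.25, 9.1, 3], [0, 0, 0.14], 1]
    - [[9.25, 9.1, 3], [0, 0, 0.14], 1]
    - [[9.25, 9.1, 5], [0, 0, 0.14], 1]
    - [[9.25, 9.1, 5], [0, 0, 0.14], 1]
    - [[9.25, 9.1, 5], [0, 0, 0.14], 1]
    - [[9.25, 9.1, 5], [0, 0, 0.14], 1]
    - [[9.25, 9.1, 5], [0, 0, 0.14], 1]
    - [[9.25, 9.1, 5], [0, 0, 0.14], 1]

```text
time: 2.9
tool_pos: [0.633, -0.3095, 0.172]
ee_rot: [3.14, -0.003, -0.02]
wrist_force: [0.1, 0.6, -0.1]
width: 0.0937
```

Run:
```python
from h import *
from bench import robot
o=robot.get_obs(); print(o['time'],o['tool_pos'],o['ee_rot'])
im,c=snap('wrist','w3')
print(proj(c,[(.633,-.309,.114),(.603,-.309,.114),(.663,-.309,.114)]))
```

```text
2.9 [ 0.63295982 -0.30949268  0.17201997] [ 3.13982177e+00 -3.04494076e-03 -1.99050836e-02]
[[258.01887341 202.51895989]
 [258.65253558 234.30307004]
 [257.34562558 168.74925715]]
```

View pics/w3.png

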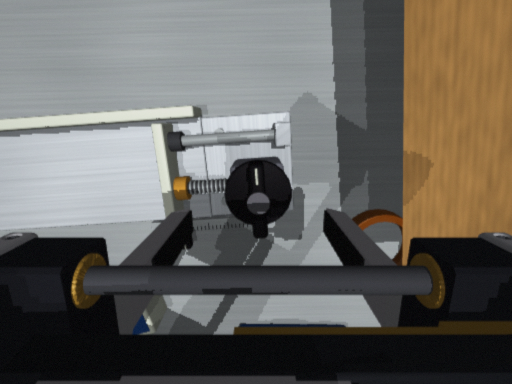

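Request:
apply_moves:
  moves:
    - [[0, 0, 3.3], [0, 0, 0], 1]
    - [[0, 0, 6.6], [0, 0, 0], 1]
    - [[0, 0, 6.6], [0, 0, 0], 1]
    - [[0, 0, 6.6], [0, 0, 0], 1]
    - [[0, 0, 6.6], [0, 0, 0], 1]
    - [[0, 0, 6.6], [0, 0, 0], 0.15]
    - [[0, 0, 6.6], [0, 0, 0], 0.0]
    - [[0, 0, 6.6], [0, 0, 0], 0.0]
    - [[0, 0, 6.6], [0, 0, 0], 0.0]
    - [[0, 0, 6.6], [0, 0, 0], 0.0]

```text
time: 3.78
tool_pos: [0.633, -0.3098, 0.1043]
ee_rot: [3.141, -0.001, -0.02]
wrist_force: [-0.9, -0.1, -0.2]
width: 0.064
```

Request:
apply_moves:
  moves:
    - [[0, 0, 0], [0, 0, 0], 0]
    - [[0, 0, 0], [0, 0, 0], 0]
    - [[0, 0, 0], [0, 0, 0], 0]
    - [[0, 0, 0], [0, 0, 0], 0]
    - [[0, 0, 0], [0, 0, 0], 0]
    - [[0, 0, 0], [0, 0, 0], 0]
    - [[0, 0, 0], [0, 0, 0], 0]
    - [[0, 0, 0], [0, 0, 0], 0]
    - [[0, 0, 0], [0, 0, 0], 0]
    - [[0, 0, 0], [0, 0, 0], 0]

```text
time: 4.62
tool_pos: [0.6327, -0.3099, 0.1034]
ee_rot: [3.141, -0.0, -0.02]
wrist_force: [-0.1, -1.2, -0.2]
width: 0.0141
```

Request:
apply_moves:
  moves:
    - [[0, 0, 0], [0, 0, -0.12], 0]
    - [[0, 0, 0], [0, 0, -0.24], 0]
    - [[0, 0, 0], [0, 0, -0.36], 0]
    - [[0, 0, 0], [0, 0, -0.48], 0]
    - [[0, 0, 0], [0, 0, -0.6], 0]
    - [[0, 0, 0], [0, 0, -0.72], 0]
    - [[0, 0, 0], [0, 0, -0.84], 0]
    - [[0, 0, 0], [0, 0, -0.96], 0]
    - [[0, 0, 0], [0, 0, -1.08], 0]
    - [[0, 0, 0], [0, 0, -1.2], 0]

```text
time: 5.45
tool_pos: [0.6326, -0.3101, 0.1034]
ee_rot: [3.141, 0.001, 1.184]
wrist_force: [0.1, -0.9, 0.1]
width: 0.0138
```

Run:
```python
from h import *
from bench import robot
o=robot.get_obs(); print(o['time'],o['tool_pos'],o['ee_rot'],o['width'],o['wrist_force'],o['wrist_torque'],o['joint_positions'][5])
im,c=snap('wrist','w4')
```

```text
5.45 [ 0.63260867 -0.31014876  0.10341269] [3.14128457e+00 7.11753284e-04 1.18412452e+00] 0.013843738777501651 [ 0.07537431 -0.86645868  0.1032088 ] [-0.34494665 -0.16050193 -0.27983756] -0.14925265245155533
```

View pics/w4.png

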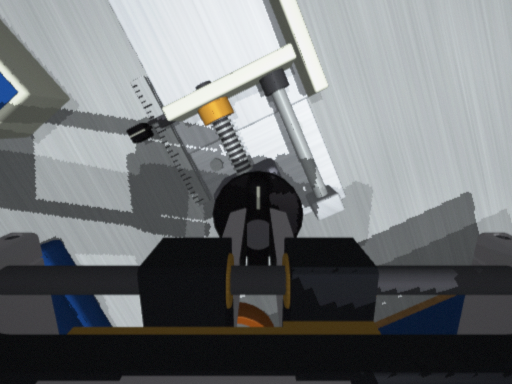

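Run:
```python
from h import *
im,c=load('w4'); cv2.imwrite('pics/w4c.png',cv2.resize(im[60:180,100:240],None,fx=5,fy=5,interpolation=cv2.INTER_CUBIC))
```

```text
(no output)
```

View pics/w4c.png

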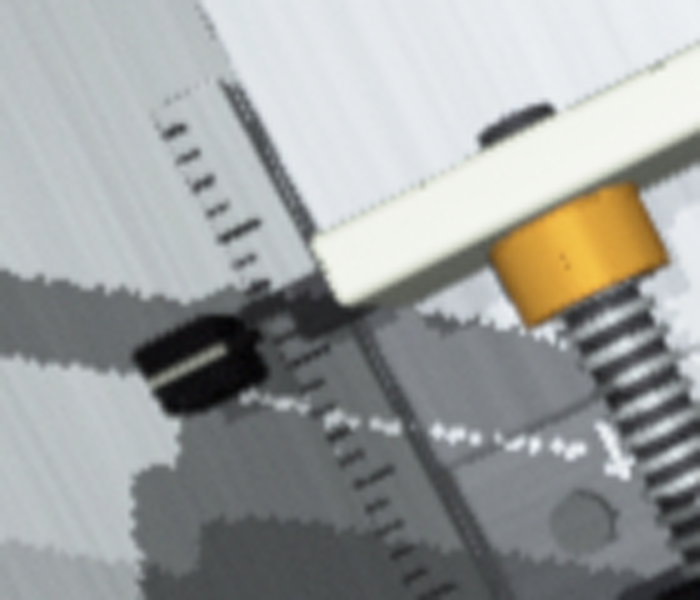

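Request:
apply_moves:
  moves:
    - [[0, 0, 0], [0, 0, -0.12], 0]
    - [[0, 0, 0], [0, 0, -0.24], 0]
    - [[0, 0, 0], [0, 0, -0.36], 0]
    - [[0, 0, 0], [0, 0, -0.48], 0]
    - [[0, 0, 0], [0, 0, -0.6], 0]
    - [[0, 0, 0], [0, 0, -0.72], 0]
    - [[0, 0, 0], [0, 0, -0.84], 0]
    - [[0, 0, 0], [0, 0, -0.96], 0]
    - [[0, 0, 0], [0, 0, -1.08], 0]
    - [[0, 0, 0], [0, 0, -1.2], 0]

```text
time: 6.33
tool_pos: [0.633, -0.3101, 0.1034]
ee_rot: [3.142, 0.001, 2.382]
wrist_force: [0.8, -0.8, -0.3]
width: 0.0139
```

Run:
```python
from h import *
from bench import robot
o=robot.get_obs(); print(o['time'],o['tool_pos'],o['ee_rot'],o['width'],o['wrist_force'],o['wrist_torque'],o['joint_positions'][5])
im,c=snap('wrist','w5')
```

```text
6.3333 [ 0.63295259 -0.31006657  0.10343503] [3.14150908e+00 1.04719147e-03 2.38182753e+00] 0.013937486900188265 [ 0.79733684 -0.83837641 -0.29705724] [-0.26896492 -0.334703   -0.31351937] -1.346859641894565
```

View pics/w5.png

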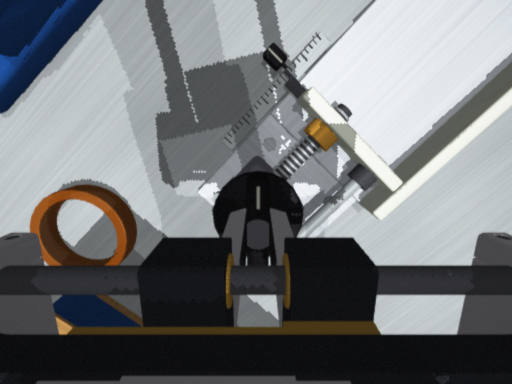

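Run:
```python
from h import *
im,c=load('w5'); cv2.imwrite('pics/w5c.png',cv2.resize(im[25:145,240:380],None,fx=5,fy=5,interpolation=cv2.INTER_CUBIC))
```

```text
(no output)
```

View pics/w5c.png

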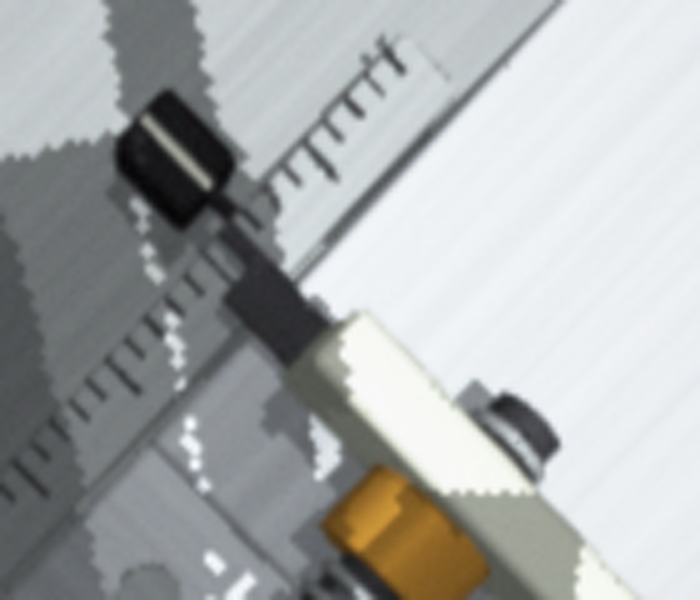

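```bash
cat >> h.py <<'E'
BY=0.053
ex=np.array([np.cos(BY),np.sin(BY),0]); ey=np.array([-np.sin(BY),np.cos(BY),0])
def bay(P,o=(.6438,-.1067,0)):
    d=(np.atleast_2d(P)-np.array(o))*1000; return np.c_[d@ex,d@ey,d[:,2]].round(1)
def tri2(c1,a,c2,b):
    P=[]
    for c in(c1,c2):
        K,Rm,t=cam(c); P.append(K@np.c_[Rm,t])
    X=cv2.triangulatePoints(P[0],P[1],np.array(a,float).reshape(2,1),np.array(b,float).reshape(2,1)); return (X[:3]/X[3]).ravel()
E
python3 - <<'E'
from h import *
_,c4=load('w4');_,c5=load('w5')
print('clip ends tri',bay(tri2(c4,(130,136.6),c5,(268.6,48.6))),bay(tri2(c4,(145.6,129.6),c5,(281.6,62.6))))
print('clip z28',bay(ray(c4,[(130,136.6),(145.6,129.6)],.028)),bay(ray(c5,[(268.6,48.6),(281.6,62.6)],.028)))
print('ptr5',bay(ray(c5,[(285.6,66.6)],.021)))
# guide plate top +y edge line: w5 crop (365,315)->(540,480)ish
print('guide top +y corner 5',bay(ray(c5,[(240+363/5,25+313/5)],.0515)),'4',bay(ray(c4,[(100+312/5,60+237/5)],.0515)))
# deck front edge in w5
print('deckfront',bay(ray(c5,[(240+440/5,25+130/5),(240+560/5,25+0/5)],.012)))
E
```

```text
clip ends tri [[-103.9 -101.4   22.2]] [[ -88.3 -101.6   21. ]]
clip z28 [[-101.3 -102.4   28. ]
 [ -85.5 -103.    28. ]] [[-103.1 -102.5   28. ]
 [ -87.8 -102.7   28. ]]
ptr5 [[ -83.6 -101.1   21. ]]
guide top +y corner 5 [[ -56.  -103.7   51.5]] 4 [[-55.7 -97.6  51.5]]
deckfront [[-65.9 -64.4  12. ]
 [-65.9 -36.1  12. ]]
```

Request:
apply_moves:
  moves:
    - [[0, 0, 0], [0, 0, -0.12], 0]
    - [[0, 0, 0], [0, 0, -0.24], 0]
    - [[0, 0, 0], [0, 0, -0.36], 0]
    - [[0, 0, 0], [0, 0, -0.48], 0]
    - [[0, 0, 0], [0, 0, -0.6], 0]
    - [[0, 0, 0], [0, 0, -0.72], 0]
    - [[0, 0, 0], [0, 0, -0.84], 0]
    - [[0, 0, 0], [0, 0, -0.96], 0]
    - [[0, 0, 0], [0, 0, -1.08], 0]
    - [[0, 0, 0], [0, 0, -1.1], 0]

```text
time: 7.22
tool_pos: [0.633, -0.3097, 0.1035]
ee_rot: [-3.141, 0.001, -2.805]
wrist_force: [1.4, -1.2, 0.0]
width: 0.0137
```

Request:
apply_moves:
  moves:
    - [[0, 0, 0], [0, 0, 0], 0.5]
    - [[0, 0, 0], [0, 0, 0], 0.5]
    - [[0, 0, 0], [0, 0, 0], 0.5]
    - [[0, 0, 0], [0, 0, 0], 0.6]
    - [[0, 0, 0], [0, 0, 0], 0.6]
    - [[0, 0, -3], [0, 0, 0], 0.6]
    - [[0, 0, -5], [0, 0, 0], 0.6]
    - [[0, 0, -5], [0, 0, 0], 0.6]
    - [[0, 0, -5], [0, 0, 0.12], 0.6]
    - [[0, 0, -5], [0, 0, 0.24], 0.6]

```text
time: 8.05
tool_pos: [0.6328, -0.3096, 0.1534]
ee_rot: [-3.141, 0.0, -3.05]
wrist_force: [0.2, 0.4, -0.5]
width: 0.0566
```

Run:
```python
from h import *
from bench import robot
o=robot.get_obs(); print(o['time'],o['tool_pos'],o['ee_rot'],o['width'],o['wrist_force'],o['wrist_torque'],o['joint_positions'][5])
im,c=snap('wrist','w6')
```

```text
8.05 [ 0.63275567 -0.30955669  0.15338035] [-3.14131837e+00  3.88301824e-04 -3.04966560e+00] 0.05659246934652572 [ 0.23610507  0.43008892 -0.49897933] [ 0.09998443 -0.18572084 -0.00126074] -2.1981488663796998
```

View pics/w6.png

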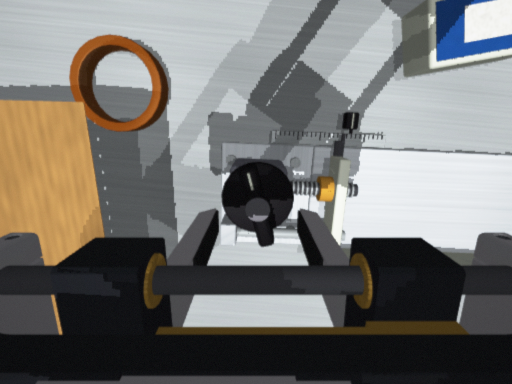

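Request:
apply_moves:
  moves:
    - [[0, 0, 0], [0, 0, 0.12], 0.6]
    - [[0, 0, 0], [0, 0, 0.24], 0.6]
    - [[0, 0, 0], [0, 0, 0.36], 0.6]
    - [[0, 0, 0], [0, 0, 0.48], 0.6]
    - [[0, 0, 0], [0, 0, 0.6], 0.6]
    - [[0, 0, 0], [0, 0, 0.72], 0.6]
    - [[0, 0, 0], [0, 0, 0.84], 0.6]
    - [[0, 0, 0], [0, 0, 0.96], 0.6]
    - [[0, 0, 0], [0, 0, 1.08], 0.6]
    - [[0, 0, 0], [0, 0, 1.2], 0.6]

```text
time: 8.93
tool_pos: [0.6324, -0.3094, 0.1522]
ee_rot: [-3.141, -0.001, 2.036]
wrist_force: [0.4, 0.4, 0.5]
width: 0.056
```

Request:
apply_moves:
  moves:
    - [[0, 0, 0], [0, 0, 0.12], 0.6]
    - [[0, 0, 0], [0, 0, 0.24], 0.6]
    - [[0, 0, 0], [0, 0, 0.36], 0.6]
    - [[0, 0, 0], [0, 0, 0.48], 0.6]
    - [[0, 0, 0], [0, 0, 0.6], 0.6]
    - [[0, 0, 0], [0, 0, 0.72], 0.6]
    - [[0, 0, 0], [0, 0, 0.84], 0.6]
    - [[0, 0, 0], [0, 0, 0.96], 0.6]
    - [[0, 0, 0], [0, 0, 1.08], 0.6]
    - [[0, 0, 0], [0, 0, 1.2], 0.6]

```text
time: 9.77
tool_pos: [0.6324, -0.3094, 0.1522]
ee_rot: [-3.14, 0.0, 0.836]
wrist_force: [-0.3, 0.8, -0.3]
width: 0.0562
```

Request:
apply_moves:
  moves:
    - [[0, 0, 0], [0, 0, 0.12], 0.6]
    - [[0, 0, 0], [0, 0, 0.24], 0.6]
    - [[0, 0, 0], [0, 0, 0.36], 0.6]
    - [[0, 0, 0], [0, 0, 0.48], 0.6]
    - [[0, 0, 0], [0, 0, 0.5], 0.6]
    - [[0, 0, 2.5], [0, 0, 0.5], 0.6]
    - [[0, 0, 5], [0, 0, 0.5], 0.6]
    - [[0, 0, 5], [0, 0, 0.5], 0.6]
    - [[0, 0, 5], [0, 0, 0.5], 0.0]
    - [[0, 0, 5], [0, 0, 0.5], 0.0]

```text
time: 10.6
tool_pos: [0.6325, -0.3095, 0.1033]
ee_rot: [-3.141, 0.001, 0.342]
wrist_force: [-1.0, 0.6, 0.1]
width: 0.0465
```

Request:
apply_moves:
  moves:
    - [[0, 0, 0], [0, 0, 0], 0]
    - [[0, 0, 0], [0, 0, 0], 0]
    - [[0, 0, 0], [0, 0, 0], 0]
    - [[0, 0, 0], [0, 0, 0], 0]
    - [[0, 0, 0], [0, 0, 0], 0]
    - [[0, 0, 0], [0, 0, 0], 0]
    - [[0, 0, 0], [0, 0, 0], 0]
    - [[0, 0, 0], [0, 0, 0], 0]
    - [[0, 0, 0], [0, 0, -0.12], 0]
    - [[0, 0, 0], [0, 0, -0.24], 0]

```text
time: 11.43
tool_pos: [0.6328, -0.3098, 0.1038]
ee_rot: [3.141, -0.0, 0.585]
wrist_force: [-0.2, -0.5, 0.6]
width: 0.0142
```

Request:
apply_moves:
  moves:
    - [[0, 0, 0], [0, 0, -0.12], 0]
    - [[0, 0, 0], [0, 0, -0.24], 0]
    - [[0, 0, 0], [0, 0, -0.36], 0]
    - [[0, 0, 0], [0, 0, -0.48], 0]
    - [[0, 0, 0], [0, 0, -0.6], 0]
    - [[0, 0, 0], [0, 0, -0.72], 0]
    - [[0, 0, 0], [0, 0, -0.84], 0]
    - [[0, 0, 0], [0, 0, -0.9], 0]
    - [[0, 0, 0], [0, 0, -0.9], 0]
    - [[0, 0, 0], [0, 0, -0.9], 0]

```text
time: 12.27
tool_pos: [0.6327, -0.3097, 0.1037]
ee_rot: [3.141, 0.0, 1.479]
wrist_force: [-0.9, -0.3, 1.4]
width: 0.0138
```

```bash
cat > look.py <<'E'
import sys
from h import *
from bench import robot
n=sys.argv[1]; cr=[int(x) for x in sys.argv[2:6]] if len(sys.argv)>5 else None; k=float(sys.argv[6]) if len(sys.argv)>6 else 1
cam_=sys.argv[7] if len(sys.argv)>7 else 'wrist'
o=robot.get_obs(); print(round(o['time'],2),o['tool_pos'].round(4),o['ee_rot'].round(3),round(o['width'],4),o['wrist_force'].round(1),o['wrist_torque'].round(2),'q6',o['joint_positions'][5].round(2))
snap(cam_,n,cr,k)
E
python3 look.py w7 130 10 290 130 4.5
```

```text
12.27 [ 0.6327 -0.3097  0.1037] [3.141 0.    1.479] 0.0138 [-0.9 -0.3  1.4] [-0.12 -0.04  0.1 ] q6 -0.44
```

View pics/w7.png

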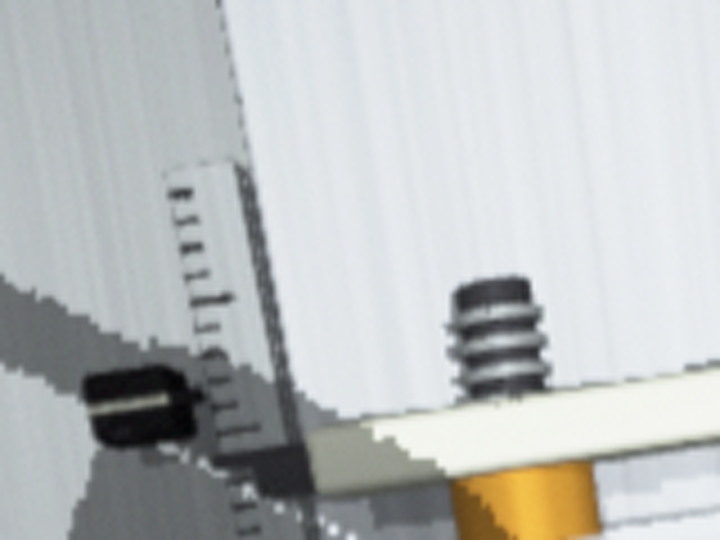

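Run:
```python
from h import *
_,c=load('w7')
f=lambda x,y:(130+x/4.5,10+y/4.5)
print('clip',bay(ray(c,[f(90,408),f(165,398)],.028)),bay(ray(c,[f(90,408),f(165,398)],.022)))
print('cliptip',bay(ray(c,[f(203,395)],.021)))
print('ptr body +y edge, -y edge',bay(ray(c,[f(228,450),f(300,443),f(232,462),f(312,492)],.021)))
print('guide top +y',bay(ray(c,[f(305,430),f(718,370)],.0515)))
im,_=load('w7');cv2.imwrite('pics/w7d.png',cv2.resize(im[85:130,145:205],None,fx=12,fy=12,interpolation=cv2.INTER_CUBIC))
```

```text
clip [[-101.7 -101.8   28. ]
 [ -87.  -102.1   28. ]] [[-103.9 -101.    22. ]
 [ -88.8 -101.3   22. ]]
cliptip [[ -81.6 -101.7   21. ]]
ptr body +y edge, -y edge [[ -78.9 -112.7   21. ]
 [ -64.4 -113.4   21. ]
 [ -78.6 -115.1   21. ]
 [ -63.9 -123.1   21. ]]
guide top +y [[ -56.7 -113.9   51.5]
 [  15.7 -114.5   51.5]]
```

View pics/w7d.png

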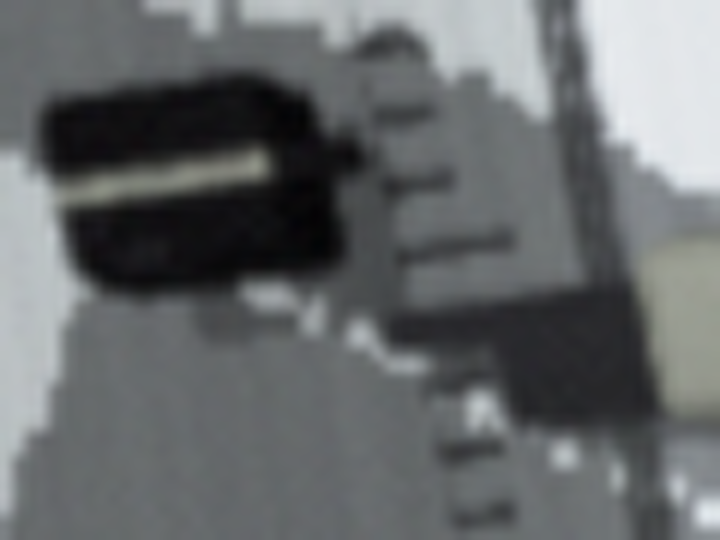

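Request:
apply_moves:
  moves:
    - [[0, 0, 0], [0, 0, 0.12], 0]
    - [[0, 0, 0], [0, 0, 0.24], 0]
    - [[0, 0, 0], [0, 0, 0.36], 0]
    - [[0, 0, 0], [0, 0, 0.48], 0]
    - [[0, 0, 0], [0, 0, 0.6], 0]
    - [[0, 0, 0], [0, 0, 0.72], 0]
    - [[0, 0, 0], [0, 0, 0.84], 0]
    - [[0, 0, 0], [0, 0, 0.96], 0]
    - [[0, 0, 0], [0, 0, 1.08], 0]
    - [[0, 0, 0], [0, 0, 1.2], 0]

```text
time: 13.15
tool_pos: [0.6329, -0.3098, 0.1038]
ee_rot: [3.141, -0.0, 0.274]
wrist_force: [0.1, -0.8, 1.8]
width: 0.0137
```

Request:
apply_moves:
  moves:
    - [[0, 0, 0], [0, 0, 0.12], 0]
    - [[0, 0, 0], [0, 0, 0.24], 0]
    - [[0, 0, 0], [0, 0, 0.36], 0]
    - [[0, 0, 0], [0, 0, 0.48], 0]
    - [[0, 0, 0], [0, 0, 0.6], 0]
    - [[0, 0, 0], [0, 0, 0.72], 0]
    - [[0, 0, 0], [0, 0, 0.84], 0]
    - [[0, 0, 0], [0, 0, 0.96], 0]
    - [[0, 0, 0], [0, 0, 1.08], 0]
    - [[0, 0, 0], [0, 0, 1.2], 0]

```text
time: 13.98
tool_pos: [0.6328, -0.31, 0.1038]
ee_rot: [3.141, -0.001, -0.927]
wrist_force: [-0.2, -2.1, 0.5]
width: 0.0142
```

Request:
apply_moves:
  moves:
    - [[0, 0, 0], [0, 0, 0], 0.5]
    - [[0, 0, 0], [0, 0, 0], 0.5]
    - [[0, 0, 0], [0, 0, 0], 0.5]
    - [[0, 0, 0], [0, 0, 0], 0.6]
    - [[0, 0, 0], [0, 0, 0], 0.6]
    - [[0, 0, -3], [0, 0, 0], 0.6]
    - [[0, 0, -5], [0, 0, 0], 0.6]
    - [[0, 0, -5], [0, 0, 0], 0.6]
    - [[0, 0, -5], [0, 0, -0.12], 0.6]
    - [[0, 0, -5], [0, 0, -0.24], 0.6]

```text
time: 14.82
tool_pos: [0.6328, -0.3096, 0.1533]
ee_rot: [-3.142, -0.0, -0.674]
wrist_force: [0.2, 0.4, -0.7]
width: 0.0563
```

Request:
apply_moves:
  moves:
    - [[0, 0, 0], [0, 0, -0.12], 0.6]
    - [[0, 0, 0], [0, 0, -0.24], 0.6]
    - [[0, 0, 0], [0, 0, -0.36], 0.6]
    - [[0, 0, 0], [0, 0, -0.48], 0.6]
    - [[0, 0, 0], [0, 0, -0.6], 0.6]
    - [[0, 0, 0], [0, 0, -0.72], 0.6]
    - [[0, 0, 0], [0, 0, -0.84], 0.6]
    - [[0, 0, 0], [0, 0, -0.96], 0.6]
    - [[0, 0, 0], [0, 0, -1.08], 0.6]
    - [[0, 0, 0], [0, 0, -1.2], 0.6]

```text
time: 15.65
tool_pos: [0.6324, -0.3093, 0.152]
ee_rot: [-3.14, 0.001, 0.526]
wrist_force: [0.4, -0.1, -0.1]
width: 0.0564
```

Request:
apply_moves:
  moves:
    - [[0, 0, 0], [0, 0, -0.12], 0.6]
    - [[0, 0, 0], [0, 0, -0.24], 0.6]
    - [[0, 0, 0], [0, 0, -0.36], 0.6]
    - [[0, 0, 0], [0, 0, -0.48], 0.6]
    - [[0, 0, 0], [0, 0, -0.6], 0.6]
    - [[0, 0, 0], [0, 0, -0.72], 0.6]
    - [[0, 0, 0], [0, 0, -0.84], 0.6]
    - [[0, 0, 0], [0, 0, -0.96], 0.6]
    - [[0, 0, 0], [0, 0, -1.08], 0.6]
    - [[0, 0, 0], [0, 0, -1.2], 0.6]

```text
time: 16.48
tool_pos: [0.6324, -0.3094, 0.152]
ee_rot: [-3.14, -0.001, 1.726]
wrist_force: [0.0, 0.7, 0.3]
width: 0.0568
```

```bash
python3 look.py w8
```

```text
16.48 [ 0.6324 -0.3094  0.152 ] [-3.140e+00 -1.000e-03  1.726e+00] 0.0568 [0.  0.7 0.3] [-0.06 -0.1   0.07] q6 -0.69
```

View pics/w8.png

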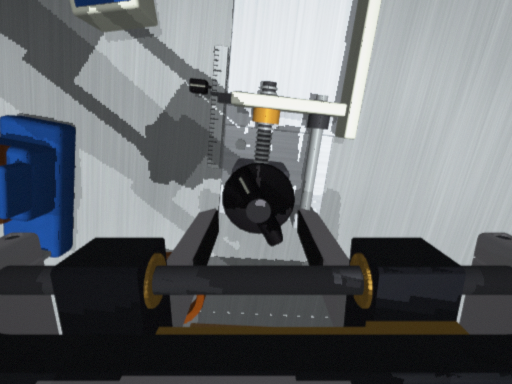

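Request:
apply_moves:
  moves:
    - [[0, 0, 0], [0, 0, -0.12], 0.6]
    - [[0, 0, 0], [0, 0, -0.24], 0.6]
    - [[0, 0, 0], [0, 0, -0.36], 0.6]
    - [[0, 0, 0], [0, 0, -0.48], 0.6]
    - [[0, 0, 0], [0, 0, -0.5], 0.6]
    - [[0, 0, 2.5], [0, 0, -0.5], 0.6]
    - [[0, 0, 5], [0, 0, -0.5], 0.6]
    - [[0, 0, 5], [0, 0, -0.5], 0.6]
    - [[0, 0, 5], [0, 0, -0.5], 0.0]
    - [[0, 0, 5], [0, 0, -0.5], 0.0]

```text
time: 17.37
tool_pos: [0.6325, -0.3095, 0.1034]
ee_rot: [-3.141, -0.001, 2.218]
wrist_force: [0.3, 0.4, 0.7]
width: 0.0468
```

Request:
apply_moves:
  moves:
    - [[0, 0, 0], [0, 0, 0], 0]
    - [[0, 0, 0], [0, 0, 0], 0]
    - [[0, 0, 0], [0, 0, 0], 0]
    - [[0, 0, 0], [0, 0, 0], 0]
    - [[0, 0, 0], [0, 0, 0], 0]
    - [[0, 0, 0], [0, 0, 0], 0]
    - [[0, 0, 0], [0, 0, 0], 0]
    - [[0, 0, 0], [0, 0, 0.12], 0]
    - [[0, 0, 0], [0, 0, 0.24], 0]
    - [[0, 0, 0], [0, 0, 0.36], 0]

```text
time: 18.2
tool_pos: [0.6327, -0.3097, 0.1038]
ee_rot: [-3.142, 0.001, 1.855]
wrist_force: [-1.3, -0.4, 1.6]
width: 0.0137
```

```bash
python3 look.py w9
python3 - <<'E'
from h import *
im,c=load('w9');cv2.imwrite('pics/w9d.png',cv2.resize(im[10:130,200:330],None,fx=6,fy=5,interpolation=cv2.INTER_CUBIC))
E
```

```text
18.2 [ 0.6327 -0.3097  0.1038] [-3.142e+00  1.000e-03  1.855e+00] 0.0137 [-1.3 -0.4  1.6] [-0.08 -0.03  0.26] q6 -0.82
```

View pics/w9.png

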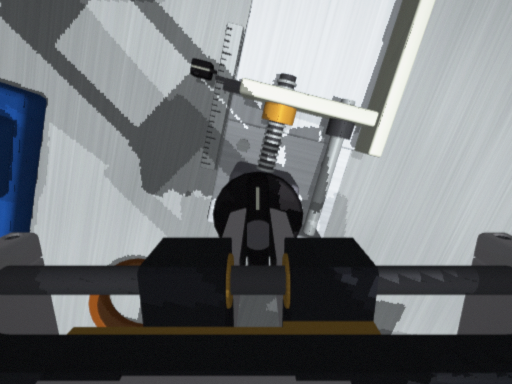

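Run:
```python
from h import *
im,c=load('w9');cv2.imwrite('pics/w9d.png',cv2.resize(im[50:105,180:250],None,fx=11,fy=11,interpolation=cv2.INTER_CUBIC))
```

```text
(no output)
```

View pics/w9d.png

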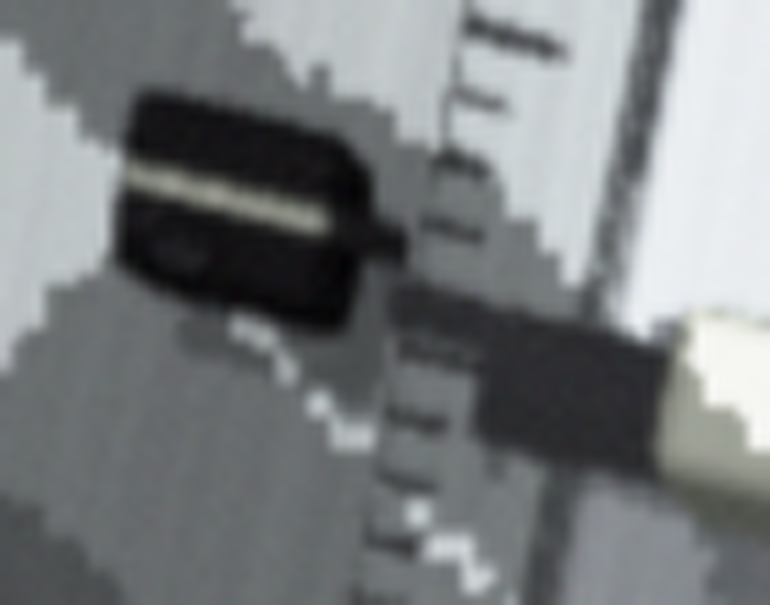

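Run:
```python
from h import *
_,c=load('w9')
f=lambda x,y:(180+(x+.0)/11-.45,50+y/11-.45)
print('cliptip',bay(ray(c,[f(395,248),f(370,240)],.021)))
print('clipline28',bay(ray(c,[f(130,172),f(328,218)],.028)))
print('thin +y edge, center, -y edge',bay(ray(c,[f(395,285),f(395,305),f(395,325)],.021)), bay(ray(c,[f(470,300)],.021)))
print('body',bay(ray(c,[f(500,315),f(650,350),f(480,435),f(640,475)],.021)))
im,_=load('w9');cv2.imwrite('pics/w9e.png',cv2.resize(im[65:135,230:390],None,fx=5,fy=5,interpolation=cv2.INTER_CUBIC))
```

```text
cliptip [[ -83.2 -101.5   21. ]
 [ -85.2 -101.4   21. ]]
clipline28 [[-102.7 -101.8   28. ]
 [ -87.3 -101.5   28. ]]
thin +y edge, center, -y edge [[ -82.7 -104.2   21. ]
 [ -82.4 -105.6   21. ]
 [ -82.1 -107.1   21. ]] [[ -76.7 -103.9   21. ]]
body [[ -74.1 -104.5   21. ]
 [ -62.  -104.3   21. ]
 [ -73.9 -113.7   21. ]
 [ -60.7 -113.7   21. ]]
```

View pics/w9e.png

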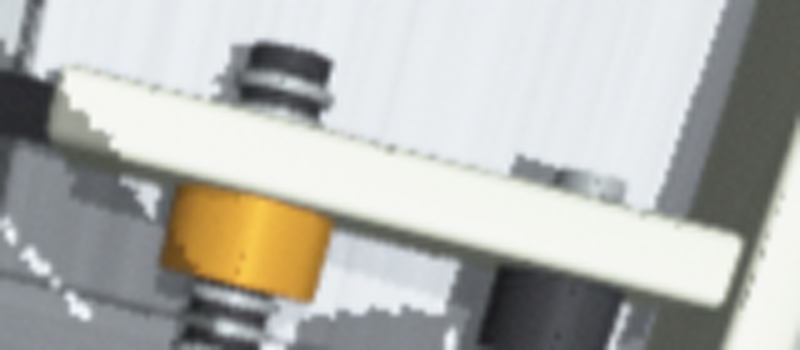

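Run:
```python
from h import *
_,c=load('w9')
print(bay(ray(c,[(242.6,78.6),(377.6,111)],.0515)))
print('-y edge',bay(ray(c,[(239.6,93),(373.6,125.5)],.0515)))
```

```text
[[ -56.4 -105.4   51.5]
 [  52.2 -104.4   51.5]]
-y edge [[ -56.4 -116.2   51.5]
 [  52.8 -115.6   51.5]]
```

Request:
apply_moves:
  moves:
    - [[0, 0, 0], [0, 0, 0.1], 0]
    - [[0, 0, 0], [0, 0, 0.2], 0]
    - [[0, 0, 0], [0, 0, 0.3], 0]
    - [[0, 0, 0], [0, 0, 0.4], 0]
    - [[0, 0, 0], [0, 0, 0.4], 0]
    - [[0, 0, 0], [0, 0, 0.4], 0]
    - [[0, 0, 0], [0, 0, 0.4], 0]
    - [[0, 0, 0], [0, 0, 0.4], 0]
    - [[0, 0, 0], [0, 0, 0.4], 0]
    - [[0, 0, 0], [0, 0, 0.4], 0]

```text
time: 19.08
tool_pos: [0.6328, -0.3097, 0.1037]
ee_rot: [3.141, 0.0, 1.461]
wrist_force: [0.2, -0.9, 1.4]
width: 0.0142
```

```bash
python3 look.py w10
python3 - <<'E'
from h import *
im,c=load('w10');cv2.imwrite('pics/w10d.png',cv2.resize(im[60:120,150:230],None,fx=10,fy=10,interpolation=cv2.INTER_CUBIC))
cv2.imwrite('pics/w10e.png',cv2.resize(im[50:120,190:350],None,fx=5,fy=5,interpolation=cv2.INTER_CUBIC))
E
```

```text
19.08 [ 0.6328 -0.3097  0.1037] [3.141 0.    1.461] 0.0142 [ 0.2 -0.9  1.4] [-0.07  0.03 -0.16] q6 -0.43
```

View pics/w10d.png

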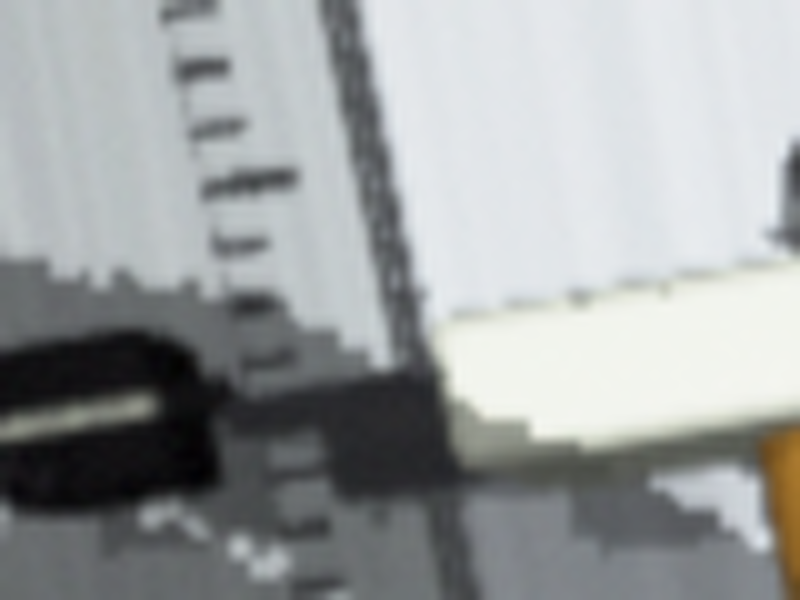

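View pics/w10e.png

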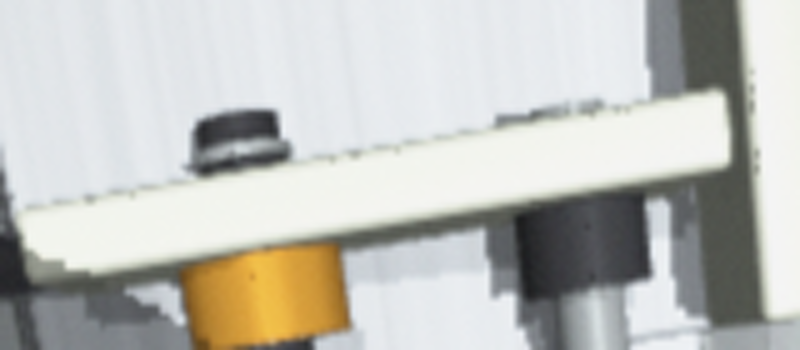

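```bash
cat > m.py <<'E'
from h import *
_,c=load('w10')
f=lambda x,y:(150+x/10-.45,60+y/10-.45)
g=lambda x,y:(190+x/5-.4,50+y/5-.4)
for z in(.028,): print('clipline',bay(ray(c,[f(0,430),f(155,402)],z)))
print('cliptip',bay(ray(c,[f(215,393)],.021)))
print('thin c, +y,-y',bay(ray(c,[f(245,411),f(245,397),f(245,427)],.021)))
print('body +y',bay(ray(c,[f(430,373),f(330,385)],.021)),'-y',bay(ray(c,[f(335,488),f(450,478)],.021)))
print('plate +y',bay(ray(c,[g(20,212),g(722,92)],.0515)),'-y',bay(ray(c,[g(35,283),g(728,165)],.0515)))
print('deckedge', bay(ray(c,[f(335,0),f(405,320)],.012)))
E
python3 m.py
```

```text
clipline [[-100.6 -101.9   28. ]
 [ -86.8 -101.8   28. ]]
cliptip [[ -83.6 -101.    21. ]]
thin c, +y,-y [[ -81.3 -102.9   21. ]
 [ -81.  -101.7   21. ]
 [ -81.6 -104.2   21. ]]
body +y [[ -64.3 -102.4   21. ]
 [ -73.3 -102.    21. ]] -y [[ -74.9 -110.6   21. ]
 [ -64.5 -111.5   21. ]]
plate +y [[ -56.1 -103.    51.5]
 [  52.9 -103.4   51.5]] -y [[ -56.1 -113.7   51.5]
 [  52.8 -113.9   51.5]]
deckedge [[-67.7 -69.   12. ]
 [-67.5 -96.4  12. ]]
```

Request:
apply_moves:
  moves:
    - [[0, 0, 0], [0, 0, 0.1], 0]
    - [[0, 0, 0], [0, 0, 0.2], 0]
    - [[0, 0, 0], [0, 0, 0.23], 0]
    - [[0, 0, 0], [0, 0, 0.23], 0]
    - [[0, 0, 0], [0, 0, 0.23], 0]
    - [[0, 0, 0], [0, 0, 0.23], 0]
    - [[0, 0, 0], [0, 0, 0.23], 0]
    - [[0, 0, 0], [0, 0, 0.23], 0]
    - [[0, 0, 0], [0, 0, 0.23], 0]
    - [[0, 0, 0], [0, 0, 0.23], 0]

```text
time: 19.97
tool_pos: [0.6328, -0.3098, 0.1037]
ee_rot: [3.141, 0.0, 1.23]
wrist_force: [-0.0, -1.7, 1.8]
width: 0.0135
```

```bash
python3 look.py w11
python3 - <<'E'
from h import *
im,c=load('w11');cv2.imwrite('pics/w11d.png',cv2.resize(im[60:120,140:220],None,fx=10,fy=10,interpolation=cv2.INTER_CUBIC))
E
```

```text
19.97 [ 0.6328 -0.3098  0.1037] [3.141 0.    1.23 ] 0.0135 [-0.  -1.7  1.8] [-0.18  0.1   0.1 ] q6 -0.19
```

View pics/w11d.png

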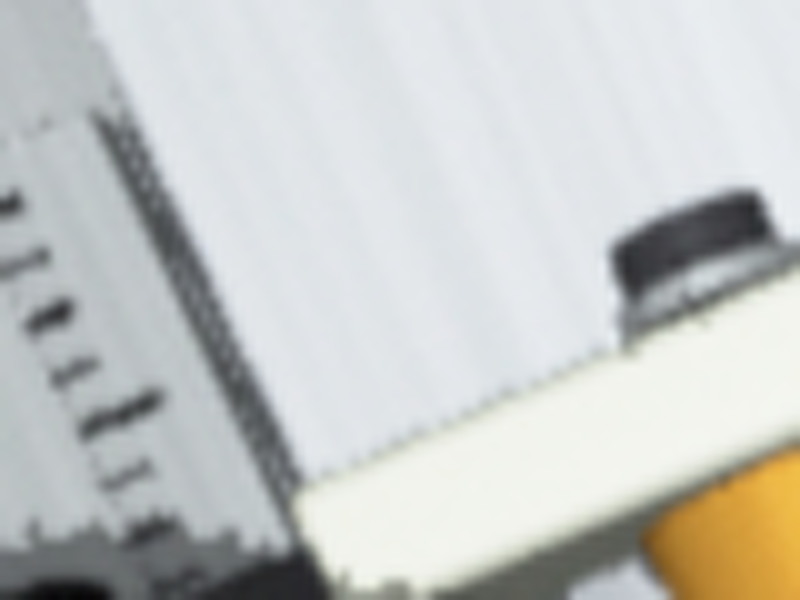

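Request:
apply_moves:
  moves:
    - [[0, 0, 0], [0, 0, 0], 0.5]
    - [[0, 0, 0], [0, 0, 0], 0.5]
    - [[0, 0, 0], [0, 0, 0], 0.5]
    - [[0, 0, 0], [0, 0, 0], 0.6]
    - [[0, 0, 0], [0, 0, 0], 0.6]
    - [[0, 0, -2.5], [0, 0, 0], 0.6]
    - [[0, 0, -4], [0, 0, 0], 0.6]
    - [[0, 0, -4], [0, 0, 0], 0.6]
    - [[0, 0, -4], [0, 0, 0], 0.6]
    - [[0, 0, -4], [0, 0, 0], 0.6]

```text
time: 20.85
tool_pos: [0.6323, -0.3093, 0.1423]
ee_rot: [-3.14, -0.0, 1.23]
wrist_force: [-0.3, -0.4, 0.5]
width: 0.0562
```

Run:
```python
from h import *
im,c=load('w1_1'); print('disp',ray(c,[(218,240),(225,193),(325,207),(322,250)],.02), ray(c,[(262,245)],.11))
print(tool((.573,-.283,.144),1.6,(.633,-.309,.144,1.235)))
```

```text
disp [[ 0.34118826 -0.27836348  0.02      ]
 [ 0.41445647 -0.28167495  0.02      ]
 [ 0.4119134  -0.42634929  0.02      ]
 [ 0.34482256 -0.43446561  0.02      ]] [[ 0.38499803 -0.3372627   0.11      ]]
(array([ 0.48, -6.52, -0.  ]), -0.365)
```

Request:
apply_moves:
  moves:
    - [[0.5, -6.5, 0], [0, 0, -0.365], 0.6]
    - [[0.5, -6.5, 0], [0, 0, -0.365], 0.6]
    - [[0.5, -6.5, 0], [0, 0, -0.365], 0.6]
    - [[0.5, -6.5, 0], [0, 0, -0.365], 0.6]
    - [[0.5, -6.5, 0], [0, 0, -0.365], 0.6]
    - [[0.5, -6.5, 0], [0, 0, -0.365], 0.6]
    - [[0.5, -6.5, 0], [0, 0, -0.365], 0.6]
    - [[0.5, -6.5, 0], [0, 0, -0.365], 0.6]
    - [[0.5, -6.5, 0], [0, 0, -0.365], 0.6]
    - [[0.5, -6.5, 0], [0, 0, -0.365], 0.6]

```text
time: 21.68
tool_pos: [0.5734, -0.2833, 0.1435]
ee_rot: [3.141, 0.0, 1.594]
wrist_force: [-0.1, -1.2, 0.3]
width: 0.0565
```

```bash
python3 look.py w12
python3 - <<'E'
from h import *
im,c=load('w12');cv2.imwrite('pics/w12d.png',cv2.resize(im[85:165,220:340],None,fx=6.6,fy=6.6,interpolation=cv2.INTER_CUBIC)); print(proj(c,[(.5693,-.2128,.02)]))
E
```

```text
21.68 [ 0.5734 -0.2833  0.1435] [3.141 0.    1.594] 0.0565 [-0.1 -1.2  0.3] [-0.05 -0.04  0.01] q6 -0.57
[[255.62297048 121.47467082]]
```

View pics/w12.png

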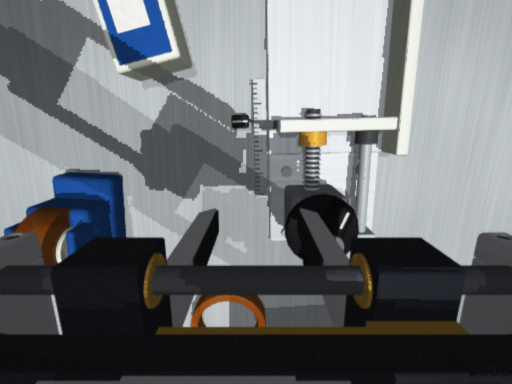

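View pics/w12d.png

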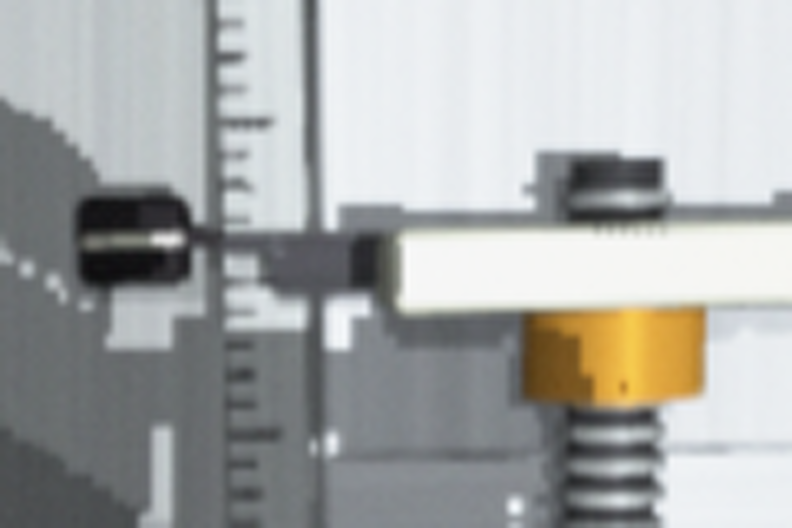

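```bash
cat > m2.py <<'E'
from h import *
_,c=load('w12')
f=lambda x,y:(220+x/6.6-.42,85+y/6.6-.42)
print('clipline',bay(ray(c,[f(85,241),f(188,238)],.028)))
print('cliptip',bay(ray(c,[f(205,237)],.021)))
print('thin c, +y',bay(ray(c,[f(245,242),f(245,234)],.021)))
print('body +y',bay(ray(c,[f(280,233),f(350,233)],.021)),'-y',bay(ray(c,[f(280,292),f(350,290)],.021)))
print('plate +y',bay(ray(c,[f(400,230),f(780,223)],.0515)),'-y',bay(ray(c,[f(410,313),f(780,306)],.0515)))
E
python3 m2.py
python3 - <<'E'
import sys; sys.path.insert(0,'.')
from h import *
im,c=load('pics/w12'.split('/')[-1]) if 0 else (np.load('pics/w12.npy'),0)
g=im.astype(int).sum(2)//3
for u in (234,240,244,247,253,256,258,262,268,272,290,330,380): print(u,g[108:142,u].tolist())
E
```

```text
clipline [[-103.7 -101.    28. ]
 [ -87.7 -101.    28. ]]
cliptip [[ -85.2 -100.9   21. ]]
thin c, +y [[ -78.9 -101.8   21. ]
 [ -78.8 -100.6   21. ]]
body +y [[ -73.3 -100.6   21. ]
 [ -62.1 -100.9   21. ]] -y [[ -73.5 -109.8   21. ]
 [ -62.3 -109.8   21. ]]
plate +y [[ -56.6 -101.    51.5]
 [  -2.7 -101.6   51.5]] -y [[ -55.3 -112.6   51.5]
 [  -2.2 -113.1   51.5]]
234 [189, 181, 163, 124, 116, 106, 85, 26, 19, 24, 22, 25, 68, 113, 95, 32, 16, 19, 14, 24, 64, 101, 113, 120, 106, 105, 108, 105, 106, 107, 105, 105, 104, 106]
240 [198, 197, 197, 195, 173, 118, 88, 34, 23, 26, 26, 36, 88, 129, 76, 26, 20, 18, 19, 50, 116, 163, 178, 194, 194, 196, 195, 195, 191, 172, 116, 107, 106, 109]
244 [196, 196, 196, 193, 174, 110, 68, 35, 42, 47, 48, 67, 164, 219, 108, 33, 22, 33, 42, 56, 116, 166, 178, 193, 197, 196, 196, 196, 195, 175, 119, 110, 111, 109]
247 [195, 195, 197, 196, 194, 190, 158, 75, 39, 33, 33, 65, 130, 164, 94, 44, 37, 37, 44, 91, 151, 166, 175, 190, 171, 119, 109, 109, 109, 109, 107, 106, 107, 108]
253 [113, 128, 138, 130, 101, 95, 118, 124, 126, 115, 102, 103, 68, 71, 78, 90,
[... 748 characters left out ...]
 88, 89, 88]
272 [240, 240, 240, 240, 240, 240, 239, 225, 155, 139, 138, 130, 106, 91, 85, 89, 86, 87, 86, 83, 90, 136, 201, 230, 239, 239, 239, 239, 237, 222, 152, 137, 138, 137]
290 [236, 235, 236, 236, 236, 235, 237, 235, 217, 145, 131, 160, 220, 241, 245, 246, 246, 246, 246, 246, 245, 245, 241, 213, 139, 101, 97, 94, 98, 110, 129, 130, 132, 131]
330 [235, 236, 236, 235, 235, 235, 233, 217, 145, 130, 162, 220, 239, 244, 244, 245, 245, 245, 245, 245, 244, 240, 217, 185, 210, 215, 214, 216, 225, 235, 236, 235, 235, 235]
380 [131, 131, 130, 131, 132, 130, 133, 132, 133, 164, 226, 240, 242, 242, 242, 242, 242, 242, 243, 242, 235, 196, 109, 96, 104, 121, 123, 129, 130, 129, 128, 126, 128, 128]
```

Run:
```python
from h import *
r=after((.633,-.309,.144,1.235),(.5,-6.5,0),-.365); print(r)
print(tool((.46,-.19,.17),1.6,r))
```

```text
[0.57328, -0.28286, 0.144, 1.6]
(array([  9.61, -11.05,  -2.6 ]), -0.0)
```

Request:
apply_moves:
  moves:
    - [[9.6, -11, -2.6], [0, 0, 0], 1]
    - [[9.6, -11, -2.6], [0, 0, 0], 1]
    - [[9.6, -11, -2.6], [0, 0, 0], 1]
    - [[9.6, -11, -2.6], [0, 0, 0], 1]
    - [[9.6, -11, -2.6], [0, 0, 0], 1]
    - [[9.6, -11, -2.6], [0, 0, 0], 1]
    - [[9.6, -11, -2.6], [0, 0, 0], 1]
    - [[9.6, -11, -2.6], [0, 0, 0], 1]
    - [[9.6, -11, -2.6], [0, 0, 0], 1]
    - [[9.6, -11, -2.6], [0, 0, 0], 1]

```text
time: 22.57
tool_pos: [0.4613, -0.1903, 0.1689]
ee_rot: [-3.141, -0.0, 1.594]
wrist_force: [0.8, 0.2, 1.0]
width: 0.094
```

```bash
cat > pack.py <<'E'
from h import *
# blue-print detection: blue border rectangle on pack top (z): hull incl. inner white -> minAreaRect on blue outline
def packs(im,c,z=.05,minA=150):
    hsv=cv2.cvtColor(im,cv2.COLOR_BGR2HSV)
    m=cv2.inRange(hsv,(105,110,40),(128,255,255))
    cs,_=cv2.findContours(m,cv2.RETR_EXTERNAL,cv2.CHAIN_APPROX_NONE)
    out=[]
    for k in cs:
        if cv2.contourArea(k)<minA: continue
        P=ray(c,k[:,0,:],z)[:,:2]
        (cx,cy),(w,h),a=cv2.minAreaRect((P*1000).astype(np.float32))
        if w<h: w,h,a=h,w,a+90
        out.append((round(cx/1000,4),round(cy/1000,4),round(w,1),round(h,1),round((np.deg2rad(a)+np.pi/2)%np.pi-np.pi/2,3),k[:,0].mean(0).round().tolist()))
    return out
E
python3 look.py w13
python3 - <<'E'
from pack import *
im,c=load('w13'); print(*packs(im,c),sep='\n')
im,c=load('s1'); print(*packs(im,c,minA=60),sep='\n')
E
```

```text
22.57 [ 0.4613 -0.1903  0.1689] [-3.141 -0.     1.594] 0.094 [0.8 0.2 1. ] [-0.05 -0.03  0.03] q6 -0.53
(0.4024, -0.3548, 59.6, 28.8, np.float64(1.54), [208.0, 314.0])
(0.3387, -0.3556, 61.8, 17.0, np.float64(1.357), [158.0, 314.0])
(0.3907, -0.2707, 56.7, 32.1, np.float64(0.025), [202.0, 252.0])
(0.4565, -0.1126, 97.1, 49.4, np.float64(-1.309), [255.0, 112.0])
(0.8241, 0.672, 64.9, 49.0, np.float64(-0.126), [451.0, 373.0])
(0.8313, 0.6003, 96.9, 49.5, np.float64(-0.116), [422.0, 367.0])
(0.8234, 0.5303, 96.5, 49.2, np.float64(-0.125), [395.0, 352.0])
(0.815, 0.4602, 96.2, 49.2, np.float64(-0.123), [369.0, 338.0])
(0.7071, 0.6152, 96.3, 49.3, np.float64(-0.119), [435.0, 323.0])
(0.6988, 0.5452, 95.9, 49.3, np.float64(-0.126), [409.0, 311.0])
(0.6907, 0.4754, 95.2, 48.9, np.float64(-0.117), [384.0, 298.0])
(0.7684, 0.6066, 405.2, 352.3, np.float64(1.45), [414.0, 328.0])
(0.6085, 0.3316, 95.4, 48.7, np.float64(0.003), [343.0, 256.0])
(0.4164, 0.5192, 41.6, 29.9, np.float64(-0.441), [416.0, 226.0])
(0.8717, -0.6259, 315.1, 50.8, np.float64(-1.47), [39.0, 221.0])
(0.4769, 0.2297, 96.2, 46.5, np.float64(1.348), [324.0, 211.0])
(0.4597, -0.1129, 95.5, 46.3, np.float64(-1.301), [233.0, 177.0])
(0.7573, -0.7544, 105.5, 53.6, np.float64(0.101), [33.0, 182.0])
(0.7658, -0.837, 105.0, 53.5, np.float64(0.101), [14.0, 176.0])
(0.3935, -0.3333, 163.1, 101.9, np.float64(1.537), [187.0, 148.0])
(0.7049, -0.7993, 355.9, 277.2, np.float64(-1.472), [44.0, 170.0])
(-0.387, -0.3071, 469.0, 371.2, np.float64(-1.564), [270.0, 41.0])
(-0.6458, 0.557, 890.9, 447.1, np.float64(-0.003), [462.0, 59.0])
```

View pics/w13.png

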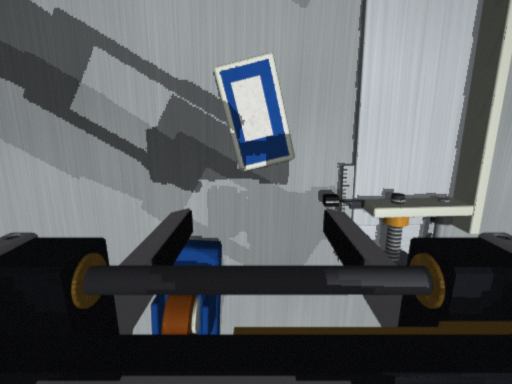

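Run:
```python
from h import *
r=after([0.57328, -0.28286, 0.144, 1.6],(9.6,-11,-2.6),0); print(r)
print(tool((.4565,-.1126,.03),1.833,r))
```

```text
[0.46052, -0.19011, 0.17, 1.6]
(array([ 7.76, -0.18, 14.  ]), -0.233)
```

Request:
apply_moves:
  moves:
    - [[7.76, -0.2, 3], [0, 0, -0.233], 1]
    - [[7.76, -0.2, 3], [0, 0, -0.233], 1]
    - [[7.76, -0.2, 6], [0, 0, -0.233], 1]
    - [[7.76, -0.2, 9], [0, 0, -0.233], 1]
    - [[7.76, -0.2, 12], [0, 0, -0.233], 1]
    - [[7.76, -0.2, 14], [0, 0, -0.233], 1]
    - [[7.76, -0.2, 14], [0, 0, -0.233], 1]
    - [[7.76, -0.2, 14], [0, 0, -0.233], 0.5]
    - [[7.76, -0.2, 14], [0, 0, -0.233], 0]
    - [[7.76, -0.2, 14], [0, 0, -0.233], 0]

```text
time: 23.45
tool_pos: [0.4587, -0.1131, 0.0316]
ee_rot: [3.138, 0.002, 1.828]
wrist_force: [0.8, -0.6, 0.3]
width: 0.0773
```

Request:
apply_moves:
  moves:
    - [[0, 0, 0], [0, 0, 0], 0]
    - [[0, 0, 0], [0, 0, 0], 0]
    - [[0, 0, 0], [0, 0, 0], 0]
    - [[0, 0, 0], [0, 0, 0], 0]
    - [[0, 0, 0], [0, 0, 0], 0]
    - [[0, 0, -2], [0, 0, 0], 0]
    - [[0, 0, -5], [0, 0, 0], 0]
    - [[0, 0, -5], [0, 0, 0], 0]
    - [[0, 0, -5], [0, 0, 0], 0]
    - [[0, 0, -5], [0, 0, 0], 0]

```text
time: 24.28
tool_pos: [0.4562, -0.1119, 0.0781]
ee_rot: [-3.14, -0.001, 1.828]
wrist_force: [0.1, -1.5, -3.3]
width: 0.0617
```

```bash
python3 look.py w14
python3 - <<'E'
from h import *
r=after([0.46052, -0.19011, 0.17, 1.6],(7.76,-.2,14),-.233); r=after(r,(0,0,-5),0); print(r)
o=np.array([.6438,-.1067,0])
def W(x,y): return (o+ex*x/1000+ey*y/1000)[:2]
for y in (-45,42,129): print(y,W(0,y),tool((*W(0,y),.08),.053,r))
E
```

```text
24.28 [ 0.4562 -0.1119  0.0781] [-3.140e+00 -1.000e-03  1.828e+00] 0.0617 [ 0.1 -1.5 -3.3] [-0.04 -0.14 -0.03] q6 -0.62
[0.45625, -0.1126, 0.08, 1.833]
-45 [ 0.64618388 -0.15163681] (array([-8.69, 17.33,  0.  ]), 1.78)
42 [ 0.64157504 -0.06475898] (array([-0.18, 19.14,  0.  ]), 1.78)
129 [0.6369662  0.02211886] (array([ 8.33, 20.95,  0.  ]), 1.78)
```

View pics/w14.png

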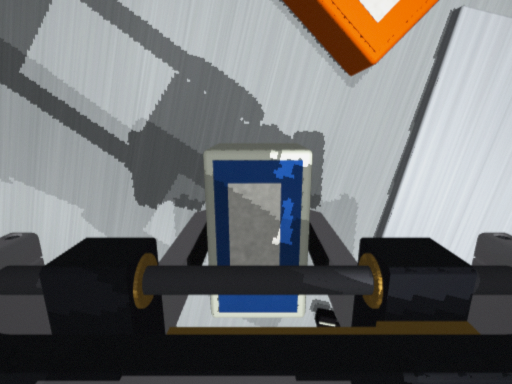

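Run:
```python
from h import *
r=[0.45625, -0.1126, 0.08, 1.833]
print(tool((.58,-.12,.10),.633,r))
r2=after(r,(-3.9,11.8,-2),1.2); print(r2, tool((.6462,-.1516,.1),.053,r2))
```

```text
(array([-3.92, 11.76, -2.  ]), 1.2)
[0.58033, -0.11968, 0.1, 0.633] (array([3.42, 6.47, 0.  ]), 0.58)
```

Request:
apply_moves:
  moves:
    - [[0, 0, -1], [0, 0, 0.12], 0]
    - [[-0.5, 1.5, -2], [0, 0, 0.24], 0]
    - [[-1, 3, -2], [0, 0, 0.36], 0]
    - [[-1.5, 4.5, -2], [0, 0, 0.48], 0]
    - [[-2, 6, -2], [0, 0, 0.6], 0]
    - [[-2.5, 7.5, -2], [0, 0, 0.72], 0]
    - [[-3, 9, -2], [0, 0, 0.84], 0]
    - [[-3.5, 10.5, -2], [0, 0, 0.96], 0]
    - [[-3.9, 11.8, -2], [0, 0, 1.08], 0]
    - [[-3.9, 11.8, -2], [0, 0, 1.2], 0]

```text
time: 25.17
tool_pos: [0.582, -0.1197, 0.0965]
ee_rot: [-3.139, 0.001, 0.622]
wrist_force: [-0.6, -0.3, -2.3]
width: 0.0617
```

Request:
apply_moves:
  moves:
    - [[0.7, 1.3, 0], [0, 0, 0.12], 0]
    - [[1.4, 2.6, 0], [0, 0, 0.24], 0]
    - [[2.1, 3.9, 0], [0, 0, 0.36], 0]
    - [[2.8, 5.2, 0], [0, 0, 0.48], 0]
    - [[3.4, 6.5, 0], [0, 0, 0.58], 0]
    - [[3.4, 6.5, 1.5], [0, 0, 0.58], 0]
    - [[3.4, 6.5, 3], [0, 0, 0.58], 0]
    - [[3.4, 6.5, 4], [0, 0, 0.58], 0]
    - [[3.4, 6.5, 4.7], [0, 0, 0.58], 0]
    - [[3.4, 6.5, 4.7], [0, 0, 0.58], 0]

```text
time: 26.0
tool_pos: [0.6445, -0.1519, 0.0484]
ee_rot: [-3.139, 0.006, 0.048]
wrist_force: [-0.6, 0.2, -3.2]
width: 0.0618
```

```bash
python3 look.py w15
```

```text
26.0 [ 0.6445 -0.1519  0.0484] [-3.139  0.006  0.048] 0.0618 [-0.6  0.2 -3.2] [-0.03  0.05  0.03] q6 1.21
```

View pics/w15.png

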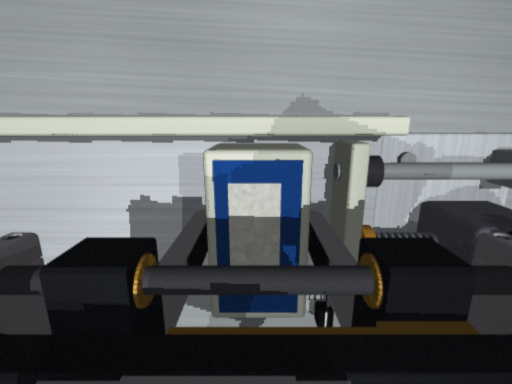

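Request:
apply_moves:
  moves:
    - [[0, 0, 0.3], [0, 0, 0], 0]
    - [[0, 0, 0.6], [0, 0, 0], 0]
    - [[0, 0, 0.8], [0, 0, 0], 0]
    - [[0, 0, 0.8], [0, 0, 0], 0]
    - [[0.2, 0, 0.8], [0, 0, 0], 0]
    - [[0.4, 0, 0.8], [0, 0, 0], 0]
    - [[0.5, 0, 0.8], [0, 0, 0], 0]
    - [[0.5, 0, 0.8], [0, 0, 0], 0]
    - [[0.5, 0, 0.8], [0, 0, 0], 0]
    - [[0.5, 0, 0.8], [0, 0, 0], 0]

```text
time: 26.88
tool_pos: [0.6508, -0.1526, 0.0446]
ee_rot: [-3.142, 0.002, 0.048]
wrist_force: [-5.4, -0.3, 0.1]
width: 0.0615
```

Request:
apply_moves:
  moves:
    - [[0.1, 0, 0], [0, 0, 0], 0]
    - [[0.2, 0, 0], [0, 0, 0], 0]
    - [[0.2, 0, 0], [0, 0, 0], 0]
    - [[0.2, 0, 0], [0, 0, 0], 0]
    - [[0.2, 0, 0], [0, 0, 0], 0]
    - [[0.2, 0, 0], [0, 0, 0], 0]
    - [[0.2, 0, 0], [0, 0, 0], 0]
    - [[0.2, 0, 0], [0, 0, 0], 0]
    - [[0.2, 0, 0], [0, 0, 0], 0]
    - [[0.2, 0, 0], [0, 0, 0], 0]

```text
time: 27.72
tool_pos: [0.6508, -0.1525, 0.0447]
ee_rot: [-3.141, 0.007, 0.047]
wrist_force: [-11.3, 0.4, 4.8]
width: 0.062
```

```bash
python3 look.py w16 150 90 350 240 4
```

```text
27.72 [ 0.6508 -0.1525  0.0447] [-3.141  0.007  0.047] 0.062 [-11.3   0.4   4.8] [ 0.03  1.63 -0.04] q6 1.21
```

View pics/w16.png

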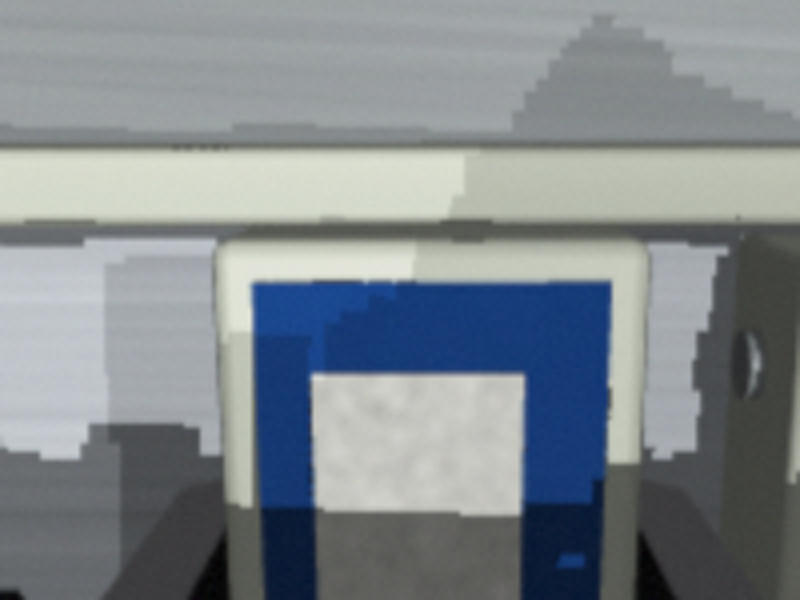

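Request:
apply_moves:
  moves:
    - [[-0.3, 0, 0], [0, 0, 0], 0]
    - [[-0.3, 0, 0], [0, 0, 0], 0.7]
    - [[-0.3, 0, 0], [0, 0, 0], 0.75]
    - [[-0.3, 0, 0], [0, 0, 0], 0.75]
    - [[-0.3, 0, 0], [0, 0, 0], 0.75]
    - [[-0.3, 0, 0], [0, 0, 0], 0.75]
    - [[-0.3, 0, -3], [0, 0, 0], 0.75]
    - [[-0.3, 0, -7], [0, 0, 0], 0.75]
    - [[-0.3, 0, -11], [0, 0, 0], 0.8]
    - [[-0.3, 0, -12], [0, 0, 0], 1]

```text
time: 28.6
tool_pos: [0.6541, -0.1534, 0.1735]
ee_rot: [3.137, -0.013, 0.048]
wrist_force: [0.3, 0.6, 1.9]
width: 0.0788
```

```bash
python3 look.py w17
python3 - <<'E'
from pack import *
im,c=load('w17'); 
for p in packs(im,c,z=.062): print(p, bay((p[0],p[1],0)))
r=after([0.58033, -0.11968, 0.1, 0.633],(3.4,6.5,4.7),.58);r=after(r,(.5,0,.8),0);r=after(r,(.2,0,0),0);r=after(r,(-.3,0,-12),0);print(r)
E
```

```text
28.6 [ 0.6541 -0.1534  0.1735] [ 3.137 -0.013  0.048] 0.0788 [0.3 0.6 1.9] [-0.02 -0.05  0.03] q6 1.21
(0.649, -0.1517, 95.8, 49.3, np.float64(0.051), [256.0, 192.0]) [[  2.8 -45.2   0. ]]
[0.65018, -0.15176, 0.165, 0.053]
```

View pics/w17.png

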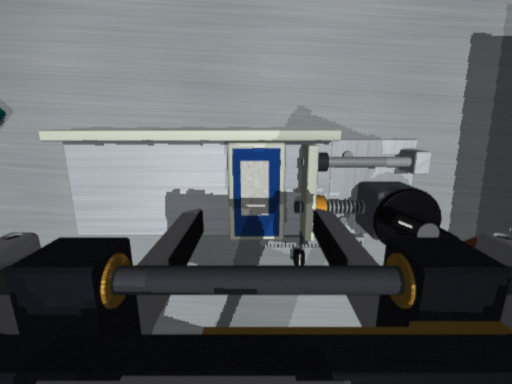

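Run:
```python
from h import *
r=[0.65018, -0.15176, 0.165, 0.053]
print(tool((.4615,.161,.17),1.25,r))
```

```text
(array([-17.18, -32.23,  -0.5 ]), -1.197)
```

Request:
apply_moves:
  moves:
    - [[-2, -3.6, -0.5], [0, 0, -0.12], 1]
    - [[-4, -7.2, -0.5], [0, 0, -0.24], 1]
    - [[-6, -10.8, -0.5], [0, 0, -0.36], 1]
    - [[-8, -14.4, -0.5], [0, 0, -0.48], 1]
    - [[-10, -18, -0.5], [0, 0, -0.6], 1]
    - [[-12, -21.6, -0.5], [0, 0, -0.72], 1]
    - [[-14, -25.2, -0.5], [0, 0, -0.84], 1]
    - [[-16, -28.8, -0.5], [0, 0, -0.96], 1]
    - [[-17.2, -32.2, -0.5], [0, 0, -1.08], 1]
    - [[-17.2, -32.2, -0.5], [0, 0, -1.2], 1]

```text
time: 29.48
tool_pos: [0.46, 0.1661, 0.1681]
ee_rot: [-3.138, -0.002, 1.261]
wrist_force: [0.6, -0.9, 0.5]
width: 0.0941
```

```bash
python3 look.py w18
python3 - <<'E'
from pack import *
im,c=load('w18'); 
for p in packs(im,c,z=.05): print(p)
r=after([0.65018, -0.15176, 0.165, 0.053],(-17.2,-32.2,-.5),-1.2);print(r)
E
```

```text
29.48 [0.46   0.1661 0.1681] [-3.138e+00 -2.000e-03  1.261e+00] 0.0941 [ 0.6 -0.9  0.5] [-0.07 -0.11 -0.01] q6 0.54
(0.4742, 0.2308, 97.0, 49.2, np.float64(1.353), [252.0, 123.0])
(0.5813, 0.3091, 55.2, 15.9, np.float64(-0.312), [333.0, 5.0])
[0.46136, 0.16068, 0.17, 1.253]
```

View pics/w18.png

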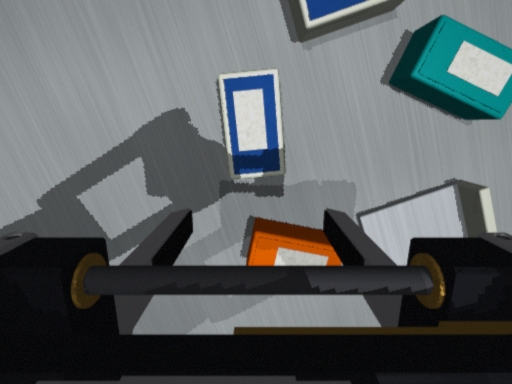

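Run:
```python
from h import *
r=[0.46136, 0.16068, 0.17, 1.253]
print(tool((.4744,.2303,.03),1.353,r))
```

```text
(array([ 7.02, -0.94, 14.  ]), -0.1)
```

Request:
apply_moves:
  moves:
    - [[7, -0.95, 3], [0, 0, -0.1], 1]
    - [[7, -0.95, 3], [0, 0, -0.1], 1]
    - [[7, -0.95, 6], [0, 0, -0.1], 1]
    - [[7, -0.95, 9], [0, 0, -0.1], 1]
    - [[7, -0.95, 12], [0, 0, -0.1], 1]
    - [[7, -0.95, 14], [0, 0, -0.1], 1]
    - [[7, -0.95, 14], [0, 0, -0.1], 1]
    - [[7, -0.95, 14], [0, 0, -0.1], 0.5]
    - [[7, -0.95, 14], [0, 0, -0.1], 0]
    - [[7, -0.95, 14], [0, 0, -0.1], 0]

```text
time: 30.37
tool_pos: [0.4784, 0.2306, 0.0315]
ee_rot: [3.138, -0.002, 1.347]
wrist_force: [-0.4, -0.6, -0.8]
width: 0.0774
```

Request:
apply_moves:
  moves:
    - [[0, 0, 0], [0, 0, 0], 0]
    - [[0, 0, 0], [0, 0, 0], 0]
    - [[0, 0, 0], [0, 0, 0], 0]
    - [[0, 0, 0], [0, 0, 0], 0]
    - [[0, 0, 0], [0, 0, 0], 0]
    - [[0, 0, -2], [0, 0, 0], 0]
    - [[0, 0, -5], [0, 0, 0], 0]
    - [[0, 0, -7], [0, 0, 0], 0]
    - [[0, 0, -7], [0, 0, 0], 0]
    - [[0, 0, -7], [0, 0, 0], 0]

```text
time: 31.2
tool_pos: [0.4775, 0.2304, 0.1]
ee_rot: [3.139, -0.001, 1.348]
wrist_force: [0.0, 0.2, -3.7]
width: 0.0621
```

```bash
python3 look.py w19
python3 - <<'E'
from h import *
r=after([0.46136, 0.16068, 0.17, 1.253],(7,-.95,14),-.1); r=after(r,(0,0,-7),0); print(r)
o=np.array([.6438,-.1067,0])
def W(x,y): return (o+ex*x/1000+ey*y/1000)[:2]
t=(.60,.02,.10)
print(tool(t,.153,r)); r2=[*t,.153]; print(tool((*W(-3,42),.053),.05,r2),W(-3,42))
E
```

```text
31.2 [0.4775 0.2304 0.1   ] [ 3.139e+00 -1.000e-03  1.348e+00] 0.0621 [ 0.   0.2 -3.7] [-0.06 -0.05  0.03] q6 0.57
[0.47421, 0.23014, 0.1, 1.353]
(array([-17.8 ,  16.82,   0.  ]), 1.2)
(array([2.52, 8.98, 4.7 ]), 0.103) [ 0.63857925 -0.0649179 ]
```

View pics/w19.png

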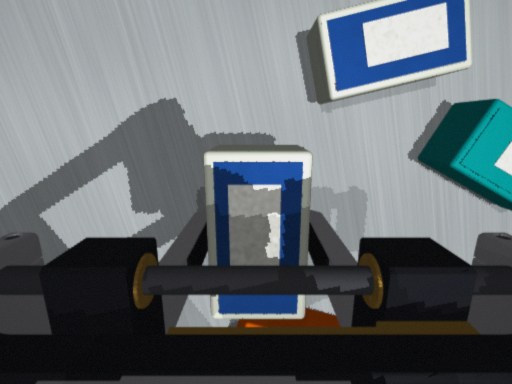

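Run:
```python
from h import *
from bench import robot
o_=robot.get_obs(); print(o_['tool_pos'],o_['ee_rot'])
r=[*o_['tool_pos'],o_['ee_rot'][2]]
o=np.array([.6438,-.1067,0])
def W(x,y): return (o+ex*x/1000+ey*y/1000)[:2]
t=(.60,.02,.10)
print(tool(t,.148,r)); r2=[*t,.148]; print(tool((*W(-3,42),.055),.05,r2),W(-3,42))
```

```text
[0.47620427 0.23001727 0.09821749] [-3.14069039e+00  1.06342899e-03  1.34775053e+00]
(array([-17.74,  16.72,  -0.18]), np.float64(1.2))
(array([2.56, 8.97, 4.5 ]), 0.098) [ 0.63857925 -0.0649179 ]
```

Request:
apply_moves:
  moves:
    - [[-1.8, 1.7, 0], [0, 0, 0.12], 0]
    - [[-3.6, 3.4, 0], [0, 0, 0.24], 0]
    - [[-5.4, 5.1, 0], [0, 0, 0.36], 0]
    - [[-7.2, 6.8, 0], [0, 0, 0.48], 0]
    - [[-9, 8.5, 0], [0, 0, 0.6], 0]
    - [[-10.8, 10.2, 0], [0, 0, 0.72], 0]
    - [[-12.6, 11.9, 0], [0, 0, 0.84], 0]
    - [[-14.4, 13.6, 0], [0, 0, 0.96], 0]
    - [[-16.2, 15.3, 0], [0, 0, 1.08], 0]
    - [[-17.8, 16.8, 0], [0, 0, 1.2], 0]

```text
time: 32.08
tool_pos: [0.6001, 0.0181, 0.0958]
ee_rot: [-3.141, 0.006, 0.141]
wrist_force: [0.3, 0.2, -3.1]
width: 0.0616
```

Request:
apply_moves:
  moves:
    - [[0.6, 2.2, 0], [0, 0, 0.1], 0]
    - [[1.2, 4.4, 0], [0, 0, 0.1], 0]
    - [[1.8, 6.6, 0], [0, 0, 0.1], 0]
    - [[2.5, 9, 0], [0, 0, 0.1], 0]
    - [[2.5, 9, 1], [0, 0, 0.1], 0]
    - [[2.5, 9, 2.5], [0, 0, 0.1], 0]
    - [[2.5, 9, 4], [0, 0, 0.1], 0]
    - [[2.5, 9, 4.7], [0, 0, 0.1], 0]
    - [[2.5, 9, 4.7], [0, 0, 0.1], 0]
    - [[2.5, 9, 4.7], [0, 0, 0.1], 0]

```text
time: 32.92
tool_pos: [0.638, -0.0652, 0.0504]
ee_rot: [-3.141, 0.004, 0.048]
wrist_force: [-0.3, -0.6, -2.9]
width: 0.0615
```

```bash
python3 look.py w20
```

```text
32.92 [ 0.638  -0.0652  0.0504] [-3.141  0.004  0.048] 0.0615 [-0.3 -0.6 -2.9] [ 0.02 -0.03  0.02] q6 1.33
```

View pics/w20.png

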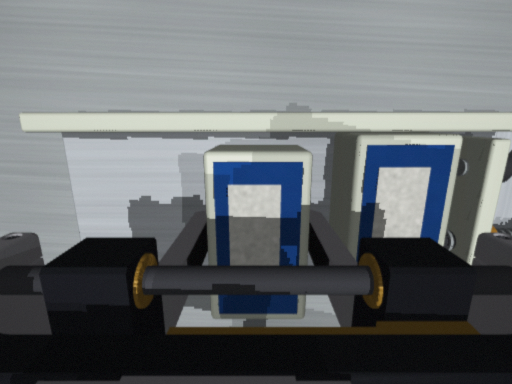

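Request:
apply_moves:
  moves:
    - [[0, 0, 0.3], [0, 0, 0], 0]
    - [[0, 0, 0.6], [0, 0, 0], 0]
    - [[0, 0, 0.8], [0, 0, 0], 0]
    - [[0.2, 0, 0.8], [0, 0, 0], 0]
    - [[0.4, 0, 0.8], [0, 0, 0], 0]
    - [[0.6, 0, 0.8], [0, 0, 0], 0]
    - [[0.8, 0, 0.8], [0, 0, 0], 0]
    - [[1, 0, 0.8], [0, 0, 0], 0]
    - [[1.1, 0, 0.8], [0, 0, 0], 0]
    - [[1.1, 0, 0.8], [0, 0, 0], 0]

```text
time: 33.8
tool_pos: [0.6476, -0.0654, 0.0445]
ee_rot: [-3.142, 0.007, 0.048]
wrist_force: [-8.2, -1.2, 0.9]
width: 0.0622
```

Request:
apply_moves:
  moves:
    - [[-0.2, 0, 0], [0, 0, 0], 0]
    - [[-0.2, 0, 0], [0, 0, 0], 0.7]
    - [[-0.2, 0, 0], [0, 0, 0], 0.75]
    - [[-0.2, 0, 0], [0, 0, 0], 0.75]
    - [[-0.2, 0, 0], [0, 0, 0], 0.75]
    - [[-0.2, 0, 0], [0, 0, 0], 0.75]
    - [[-0.2, 0, -3], [0, 0, 0], 0.75]
    - [[-0.2, 0, -7], [0, 0, 0], 0.75]
    - [[-0.2, 0, -11], [0, 0, 0], 0.9]
    - [[-0.2, 0, -12.5], [0, 0, 0], 1]

```text
time: 34.63
tool_pos: [0.6509, -0.0657, 0.1772]
ee_rot: [3.139, -0.011, 0.048]
wrist_force: [1.3, 0.1, 0.6]
width: 0.0804
```

```bash
python3 look.py w21
python3 - <<'E'
from pack import *
im,c=load('w21'); 
for p in packs(im,c,z=.062): print(p, bay((p[0],p[1],0)))
r=after([.47421,.23014,.1,1.353],(-17.8,16.8,0),1.2);r=after(r,(2.5,9,4.7),.1);r=after(r,(1.1,0,.8),0);r=after(r,(-.2,0,-12.5),0);print(r)
print(tool((.535,.3316,.17),.0,r))
E
```

```text
34.63 [ 0.6509 -0.0657  0.1772] [ 3.139 -0.011  0.048] 0.0804 [1.3 0.1 0.6] [-0.01 -0.06  0.02] q6 1.34
(0.6494, -0.1515, 96.1, 49.5, np.float64(0.053), [339.0, 183.0]) [[  3.2 -45.    0. ]]
(0.6453, -0.0644, 95.8, 49.6, np.float64(0.048), [257.0, 191.0]) [[ 3.7 42.2  0. ]]
[0.64718, -0.06463, 0.17, 0.053]
(array([ -9.1 , -40.16,  -0.  ]), 0.053)
```

View pics/w21.png

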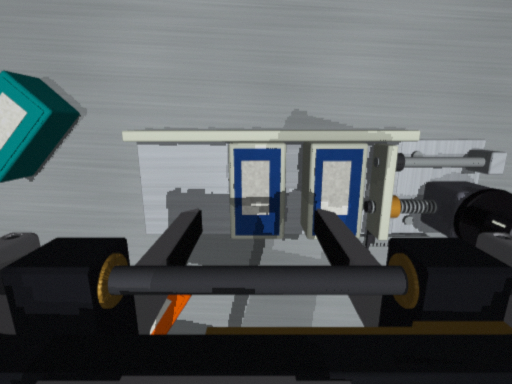

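Request:
apply_moves:
  moves:
    - [[-0.8, -4, 0], [0, 0, 0], 1]
    - [[-1.6, -8, 0], [0, 0, 0], 1]
    - [[-2.4, -12, 0], [0, 0, 0], 1]
    - [[-3.2, -16, 0], [0, 0, 0], 1]
    - [[-4, -20, 0], [0, 0, 0], 1]
    - [[-4.8, -24, 0], [0, 0, 0.05], 1]
    - [[-5.6, -28, 0], [0, 0, 0.05], 1]
    - [[-6.4, -32, 0], [0, 0, 0.05], 1]
    - [[-7.2, -36, 0], [0, 0, 0.05], 1]
    - [[-7.7, -38, 0], [0, 0, 0.05], 1]

```text
time: 35.52
tool_pos: [0.551, 0.3149, 0.1681]
ee_rot: [-3.14, 0.002, 0.002]
wrist_force: [-0.1, -1.5, 0.5]
width: 0.0941
```

Request:
apply_moves:
  moves:
    - [[0, 0, 0], [0, 0, 0], 1]
    - [[0, 0, 0], [0, 0, 0], 1]
    - [[0, 0, 0], [0, 0, 0], 1]
    - [[0, 0, 0], [0, 0, 0], 1]
    - [[0, 0, 0], [0, 0, 0], 1]
    - [[0, 0, 0], [0, 0, 0], 1]
    - [[0, 0, 0], [0, 0, 0], 1]
    - [[0, 0, 0], [0, 0, 0], 1]
    - [[0, 0, 0], [0, 0, 0], 1]
    - [[0, 0, 0], [0, 0, 0], 1]

```text
time: 36.35
tool_pos: [0.5532, 0.3104, 0.1695]
ee_rot: [3.142, -0.0, -0.003]
wrist_force: [-0.3, -0.0, 0.1]
width: 0.0941
```

```bash
python3 look.py w22
python3 - <<'E'
from pack import *
im,c=load('w22'); 
for p in packs(im,c,z=.05): print(p, bay((p[0],p[1],0)))
r=after([0.64718, -0.06463, 0.17, 0.053],(-7.7,-38,0),.05);print(r)
for p in packs(im,c,z=.05): print(tool((p[0],p[1],.03),p[4],r))
E
```

```text
36.35 [0.5532 0.3104 0.1695] [ 3.142e+00 -0.000e+00 -3.000e-03] 0.0941 [-0.3 -0.   0.1] [0.02 0.05 0.02] q6 2.0
(0.6061, 0.3331, 96.6, 48.6, np.float64(0.0), [237.0, 135.0]) [[-14.3 441.2   0. ]]
(0.6697, 0.4891, 172.0, 149.4, np.float64(1.45), [92.0, 84.0]) [[ 57.4 593.6   0. ]]
(0.6939, 0.5469, 85.5, 40.7, np.float64(-0.122), [25.0, 53.0]) [[ 84.7 650.    0. ]]
[0.55016, 0.31076, 0.17, 0.003]
(array([ 5.6 , -2.22, 14.  ]), np.float64(0.003))
(array([ 12.01, -17.8 ,  14.  ]), np.float64(-1.447))
(array([ 14.44, -23.57,  14.  ]), np.float64(0.125))
```

View pics/w22.png

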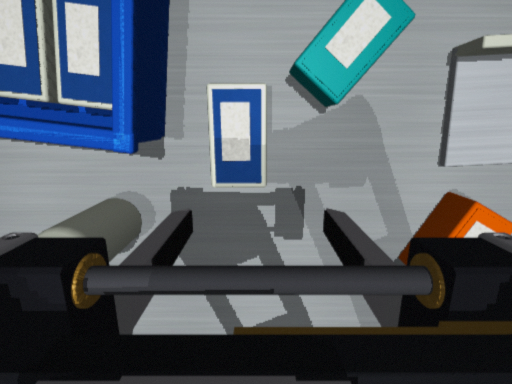

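Run:
```python
from h import *
from bench import robot
_,cs=load('s1');_,cw=load('w22')
print('cap',ray(cs,[(416,227)],.17),'base',ray(cs,[(400,256)],0))
# spray in wrist: top of cap not visible; shoulder px
print('binc', tri2(cs,(379,262),cw,(132,150)))
for z in (.05,.08,.1): print(z, ray(cs,[(379,262)],z), ray(cw,[(132,150)],z))
```

```text
cap [[0.50772949 0.49372564 0.17      ]] base [[0.51314492 0.50078439 0.        ]]
binc [0.59607956 0.43582197 0.0668238 ]
0.05 [[0.58755303 0.43728526 0.05      ]] [[0.59307638 0.44549094 0.05      ]]
0.08 [[0.6042949  0.43327762 0.08      ]] [[0.59607099 0.43130659 0.08      ]]
0.1 [[0.61545615 0.43060586 0.1       ]] [[0.5980674  0.42185036 0.1       ]]
```

Request:
apply_moves:
  moves:
    - [[5.3, -2.25, 3], [0, 0, 0], 1]
    - [[5.3, -2.25, 3], [0, 0, 0], 1]
    - [[5.3, -2.25, 6], [0, 0, 0], 1]
    - [[5.3, -2.25, 9], [0, 0, 0], 1]
    - [[5.3, -2.25, 12], [0, 0, 0], 1]
    - [[5.3, -2.25, 14], [0, 0, 0], 1]
    - [[5.3, -2.25, 14], [0, 0, 0], 1]
    - [[5.3, -2.25, 14], [0, 0, 0], 0.5]
    - [[5.3, -2.25, 14], [0, 0, 0], 0]
    - [[5.3, -2.25, 14], [0, 0, 0], 0]

```text
time: 37.23
tool_pos: [0.6079, 0.3337, 0.0326]
ee_rot: [-3.14, -0.005, -0.002]
wrist_force: [0.3, 0.1, 1.4]
width: 0.0773
```

Request:
apply_moves:
  moves:
    - [[0, 0, 0], [0, 0, 0], 0]
    - [[0, 0, 0], [0, 0, 0], 0]
    - [[0, 0, 0], [0, 0, 0], 0]
    - [[0, 0, 0], [0, 0, 0], 0]
    - [[0, 0, 0], [0, 0, 0], 0]
    - [[0, 0, -2], [0, 0, 0], 0]
    - [[0, 0, -5], [0, 0, 0], 0]
    - [[0, 0, -7], [0, 0, 0], 0]
    - [[0, 0, -7], [0, 0, 0], 0]
    - [[0, 0, -7], [0, 0, 0], 0]

```text
time: 38.07
tool_pos: [0.6066, 0.3334, 0.1001]
ee_rot: [-3.14, -0.002, -0.002]
wrist_force: [0.2, -0.1, -2.4]
width: 0.0616
```

```bash
python3 look.py w23
python3 - <<'E'
from h import *
from bench import robot
o_=robot.get_obs()
r=[*o_['tool_pos'],o_['ee_rot'][2]]; print(r)
o=np.array([.6438,-.1067,0])
def W(x,y): return (o+ex*x/1000+ey*y/1000)[:2]
print(tool((*W(-5,129),.1),.053,r),W(-5,129))
E
```

```text
38.07 [0.6066 0.3334 0.1001] [-3.14e+00 -2.00e-03 -2.00e-03] 0.0616 [ 0.2 -0.1 -2.4] [-0.02  0.05  0.01] q6 1.99
[np.float64(0.6054887953335837), np.float64(0.3328172626695696), np.float64(0.09789816109031732), np.float64(-0.002116956131157144)]
(array([ 2.71, 31.09, -0.21]), np.float64(-0.055)) [0.63197322 0.02185399]
```

View pics/w23.png

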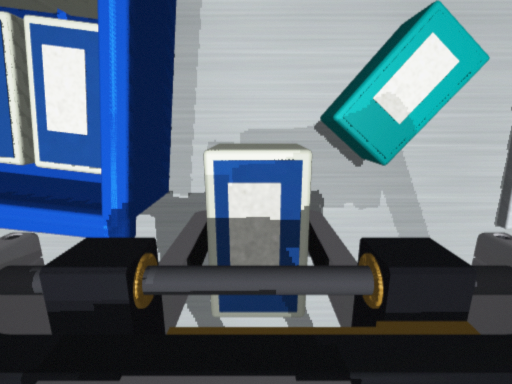

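Request:
apply_moves:
  moves:
    - [[0.3, 3.5, 0], [0, 0, 0], 0]
    - [[0.6, 7, 0], [0, 0, 0], 0]
    - [[0.9, 10.5, 0], [0, 0, 0], 0]
    - [[1.2, 14, 0], [0, 0, 0], 0]
    - [[1.6, 17.5, 0], [0, 0, 0], 0]
    - [[1.9, 21, 0], [0, 0, -0.05], 0]
    - [[2.2, 24.5, 0], [0, 0, -0.05], 0]
    - [[2.5, 28, 0], [0, 0, -0.05], 0]
    - [[2.7, 31.1, 0], [0, 0, -0.055], 0]
    - [[2.7, 31.1, 0], [0, 0, -0.055], 0]

```text
time: 38.95
tool_pos: [0.6309, 0.0155, 0.0958]
ee_rot: [3.138, 0.006, 0.046]
wrist_force: [-0.6, -0.3, -2.3]
width: 0.0618
```

Request:
apply_moves:
  moves:
    - [[0, 0, 0], [0, 0, 0], 0]
    - [[0, 0, 0], [0, 0, 0], 0]
    - [[0, 0, 1.5], [0, 0, 0], 0]
    - [[0, 0, 3], [0, 0, 0], 0]
    - [[0, 0, 4.5], [0, 0, 0], 0]
    - [[0, 0, 4.7], [0, 0, 0], 0]
    - [[0, 0, 4.7], [0, 0, 0], 0]
    - [[0, 0, 4.7], [0, 0, 0], 0]
    - [[0, 0, 4.7], [0, 0, 0], 0]
    - [[0, 0, 4.7], [0, 0, 0], 0]

```text
time: 39.78
tool_pos: [0.6334, 0.0222, 0.0539]
ee_rot: [3.141, -0.002, 0.053]
wrist_force: [0.3, 0.1, -1.5]
width: 0.0617
```

```bash
python3 look.py w24
```

```text
39.78 [0.6334 0.0222 0.0539] [ 3.141e+00 -2.000e-03  5.300e-02] 0.0617 [ 0.3  0.1 -1.5] [ 0.05 -0.08 -0.01] q6 1.46
```

View pics/w24.png

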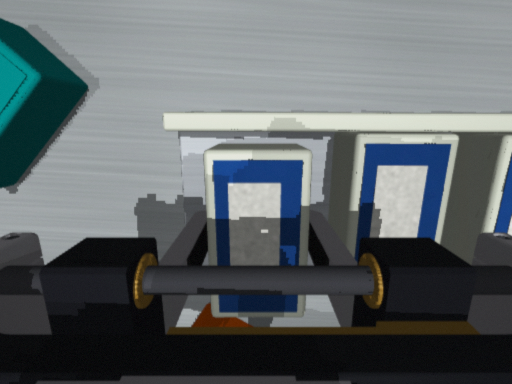

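Request:
apply_moves:
  moves:
    - [[0, 0, 0.3], [0, 0, 0], 0]
    - [[0, 0, 0.6], [0, 0, 0], 0]
    - [[0, 0, 0.9], [0, 0, 0], 0]
    - [[0, 0, 1.1], [0, 0, 0], 0]
    - [[0.3, 0, 1.1], [0, 0, 0], 0]
    - [[0.6, 0, 1.1], [0, 0, 0], 0]
    - [[0.8, 0, 1.1], [0, 0, 0], 0]
    - [[1, 0, 1.1], [0, 0, 0], 0]
    - [[1.1, 0, 1.1], [0, 0, 0], 0]
    - [[1.1, 0, 1.1], [0, 0, 0], 0]

```text
time: 40.67
tool_pos: [0.6422, 0.0223, 0.0435]
ee_rot: [3.141, 0.003, 0.052]
wrist_force: [-7.5, 0.5, 7.4]
width: 0.062
```

Request:
apply_moves:
  moves:
    - [[-0.2, 0, 0], [0, 0, 0], 0]
    - [[-0.2, 0, 0], [0, 0, 0], 0.7]
    - [[-0.2, 0, 0], [0, 0, 0], 0.75]
    - [[-0.2, 0, 0], [0, 0, 0], 0.75]
    - [[-0.2, 0, 0], [0, 0, 0], 0.75]
    - [[-0.2, 0, 0], [0, 0, 0], 0.75]
    - [[-0.2, 0, -3], [0, 0, 0], 0.75]
    - [[-0.2, 0, -6], [0, 0, 0], 0.75]
    - [[-0.2, 0, -9], [0, 0, 0], 0.75]
    - [[-0.2, 0, -10], [0, 0, 0], 0.75]

```text
time: 41.5
tool_pos: [0.6439, 0.0223, 0.1471]
ee_rot: [3.141, -0.009, 0.053]
wrist_force: [0.3, -0.3, 1.3]
width: 0.0699
```

```bash
python3 look.py w25
python3 - <<'E'
from pack import *
im,c=load('w25'); 
for p in packs(im,c,z=.062): print(p, bay((p[0],p[1],0)))
from bench import robot
o_=robot.get_obs()
r=[*o_['tool_pos'],o_['ee_rot'][2]]; print(r)
o=np.array([.6438,-.1067,0])
def W(x,y): return (o+ex*x/1000+ey*y/1000)[:2]
print(tool((*W(3,182),.14),.053,r),W(3,182))
E
```

```text
41.5 [0.6439 0.0223 0.1471] [ 3.141 -0.009  0.053] 0.0699 [ 0.3 -0.3  1.3] [ 0.06 -0.02  0.05] q6 1.46
(0.6498, -0.1512, 94.5, 49.6, np.float64(0.051), [437.0, 194.0]) [[  3.6 -44.8   0. ]]
(0.6451, -0.0642, 96.6, 49.7, np.float64(0.048), [350.0, 189.0]) [[ 3.5 42.4  0. ]]
(0.6414, 0.0232, 96.4, 49.3, np.float64(0.053), [258.0, 195.0]) [[  4.5 129.8   0. ]]
[np.float64(0.6443074280273532), np.float64(0.022246342490241797), np.float64(0.14755655527830844), np.float64(0.05282991070064624)]
(array([-0.43, -5.33,  0.76]), np.float64(-0.0)) [0.6371543  0.07520337]
```

View pics/w25.png

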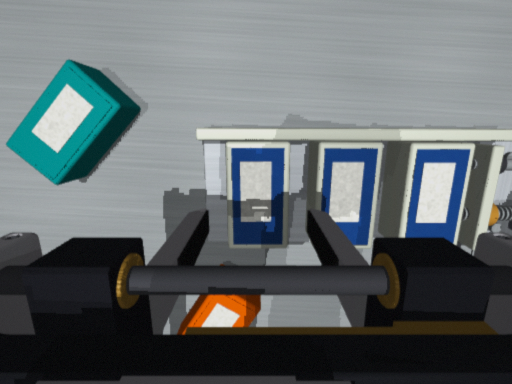

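Request:
apply_moves:
  moves:
    - [[-0.4, -1, 0], [0, 0, -0.12], 0.6]
    - [[-0.4, -3, 0], [0, 0, -0.24], 0.6]
    - [[-0.4, -5.3, 0], [0, 0, -0.36], 0.6]
    - [[-0.4, -5.3, 0], [0, 0, -0.48], 0.6]
    - [[-0.4, -5.3, 0], [0, 0, -0.6], 0.6]
    - [[-0.4, -5.3, 0], [0, 0, -0.72], 0.6]
    - [[-0.4, -5.3, 0], [0, 0, -0.84], 0.6]
    - [[-0.4, -5.3, 0], [0, 0, -0.96], 0.6]
    - [[-0.4, -5.3, 0], [0, 0, -1.08], 0.6]
    - [[-0.4, -5.3, 0], [0, 0, -1.2], 0.6]

```text
time: 42.38
tool_pos: [0.6337, 0.0751, 0.1387]
ee_rot: [-3.138, 0.001, 1.259]
wrist_force: [0.4, 1.4, 0.1]
width: 0.0564
```

Request:
apply_moves:
  moves:
    - [[0, 0, 0], [0, 0, -0.12], 0.6]
    - [[0, 0, 0], [0, 0, -0.24], 0.6]
    - [[0, 0, 0], [0, 0, -0.367], 0.6]
    - [[0, 0, 0], [0, 0, -0.367], 0.6]
    - [[0, 0, 0], [0, 0, -0.367], 0.6]
    - [[0, 0, 0], [0, 0, -0.367], 0.6]
    - [[0, 0, 0], [0, 0, -0.367], 0.6]
    - [[0, 0, 0], [0, 0, -0.367], 0.6]
    - [[0, 0, 0], [0, 0, -0.367], 0.6]
    - [[0, 0, 0], [0, 0, -0.367], 0.6]

```text
time: 43.22
tool_pos: [0.6347, 0.0751, 0.1415]
ee_rot: [3.141, 0.0, 1.619]
wrist_force: [0.1, 0.4, -0.4]
width: 0.0565
```

```bash
python3 look.py w26
python3 - <<'E'
from h import *
from bench import robot
o_=robot.get_obs(); print(bay(o_['tool_pos']))
snap('scene','s26',(120,120,360,300),3)
E
```

```text
43.22 [0.6347 0.0751 0.1415] [3.141 0.    1.619] 0.0565 [ 0.1  0.4 -0.4] [-0.06 -0.11  0.01] q6 -0.02
[[  0.6 182.  141.6]]
```

View pics/s26.png

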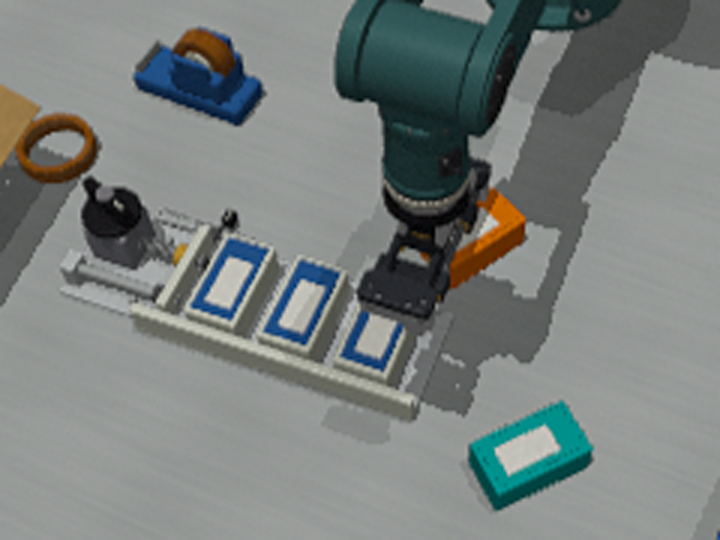

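View pics/w26.png

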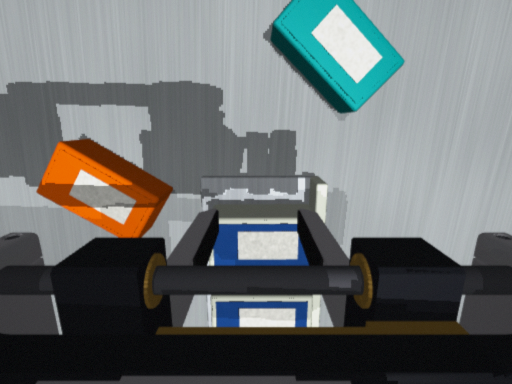

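Request:
apply_moves:
  moves:
    - [[0, 0, 3.5], [0, 0, 0], 0.6]
    - [[0, 0, 7], [0, 0, 0], 0.6]
    - [[0, 0, 10], [0, 0, 0], 0.6]
    - [[0, 0, 10], [0, 0, 0], 0.6]
    - [[0, 0, 10], [0, 0, 0], 0.6]
    - [[-0.5, 0, 10], [0, 0, 0], 0.6]
    - [[-1, 0, 10], [0, 0, 0], 0.6]
    - [[-1.5, 0, 10], [0, 0, 0], 0.6]
    - [[-2, 0, 10], [0, 0, 0], 0.6]
    - [[-2.5, 0, 10], [0, 0, 0], 0.6]

```text
time: 44.15
tool_pos: [0.6373, 0.0502, 0.0438]
ee_rot: [3.137, -0.001, 1.62]
wrist_force: [0.5, 2.7, 1.2]
width: 0.0566
```

Request:
apply_moves:
  moves:
    - [[-0.5, 0, 0], [0, 0, 0], 0.6]
    - [[-1, 0, 0], [0, 0, 0], 0.6]
    - [[-1.5, 0, 0], [0, 0, 0], 0.6]
    - [[-2, 0, 0], [0, 0, 0], 0.6]
    - [[-2.5, 0, 0], [0, 0, 0], 0.6]
    - [[-3, 0, 0], [0, 0, 0], 0.6]
    - [[-3.5, 0, 0], [0, 0, 0], 0.6]
    - [[-3.8, 0, 0], [0, 0, 0], 0.6]
    - [[-4, 0, 0], [0, 0, 0], 0.6]
    - [[-4, 0, 0], [0, 0, 0], 0.6]

```text
time: 44.98
tool_pos: [0.6381, 0.0108, 0.042]
ee_rot: [3.141, -0.002, 1.62]
wrist_force: [-0.2, 5.5, 3.9]
width: 0.0561
```

```bash
python3 look.py w27
python3 - <<'E'
from h import *
from bench import robot
o_=robot.get_obs(); print(bay(o_['tool_pos']))
snap('scene','s27',(120,120,360,300),3)
E
```

```text
44.98 [0.6381 0.0108 0.042 ] [ 3.141e+00 -2.000e-03  1.620e+00] 0.0561 [-0.2  5.5  3.9] [ 0.81 -0.03  0.02] q6 -0.12
[[  0.5 117.7  41.9]]
```

View pics/s27.png

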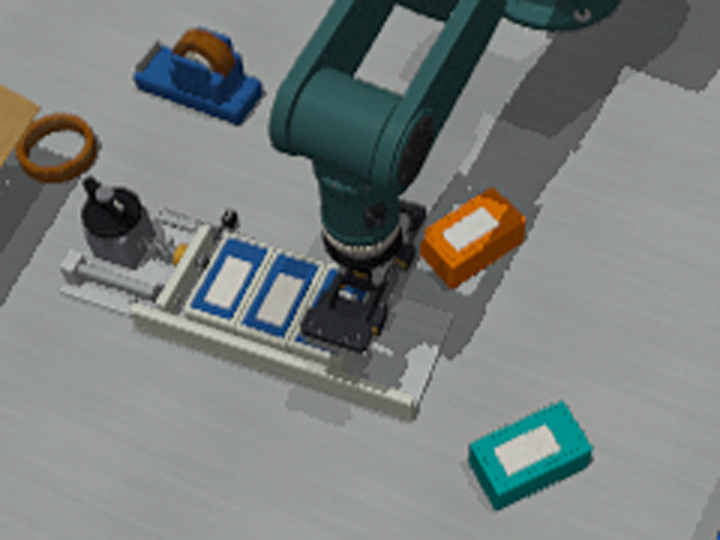

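Request:
apply_moves:
  moves:
    - [[-0.4, 0, 0], [0, 0, 0], 0.6]
    - [[-0.8, 0, 0], [0, 0, 0], 0.6]
    - [[-1.2, 0, 0], [0, 0, 0], 0.6]
    - [[-1.5, 0, 0], [0, 0, 0], 0.6]
    - [[-1.8, 0, 0], [0, 0, 0], 0.6]
    - [[-2.0, 0, 0], [0, 0, 0], 0.6]
    - [[-2.2, 0, 0], [0, 0, 0], 0.6]
    - [[-2.2, 0, 0], [0, 0, 0], 0.6]
    - [[-2.2, 0, 0], [0, 0, 0], 0.6]
    - [[-2.2, 0, 0], [0, 0, 0], 0.6]

```text
time: 45.92
tool_pos: [0.6391, -0.0105, 0.0419]
ee_rot: [3.141, -0.002, 1.62]
wrist_force: [-0.4, 5.9, 4.0]
width: 0.0562
```

Request:
apply_moves:
  moves:
    - [[-0.1, 0, 0], [0, 0, 0], 0.6]
    - [[-0.2, 0, 0], [0, 0, 0], 0.6]
    - [[-0.25, 0, 0], [0, 0, 0], 0.6]
    - [[-0.25, 0, 0], [0, 0, 0], 0.6]
    - [[-0.25, 0, 0], [0, 0, 0], 0.6]
    - [[-0.25, 0, 0], [0, 0, 0], 0.6]
    - [[-0.25, 0, 0], [0, 0, 0], 0.6]
    - [[-0.25, 0, 0], [0, 0, 0], 0.6]
    - [[-0.25, 0, 0], [0, 0, 0], 0.6]
    - [[-0.25, 0, 0], [0, 0, 0], 0.6]

```text
time: 46.75
tool_pos: [0.6391, -0.0124, 0.0419]
ee_rot: [3.141, -0.004, 1.621]
wrist_force: [-0.5, 7.8, 4.3]
width: 0.0561
```

Request:
apply_moves:
  moves:
    - [[-0.1, 0, 0], [0, 0, 0], 0.6]
    - [[-0.2, 0, 0], [0, 0, 0], 0.6]
    - [[-0.2, 0, 0], [0, 0, 0], 0.6]
    - [[-0.2, 0, 0], [0, 0, 0], 0.6]
    - [[-0.2, 0, 0], [0, 0, 0], 0.6]
    - [[-0.2, 0, 0], [0, 0, 0], 0.6]
    - [[-0.2, 0, 0], [0, 0, 0], 0.6]
    - [[-0.2, 0, 0], [0, 0, 0], 0.6]
    - [[-0.2, 0, 0], [0, 0, 0], 0.6]
    - [[-0.2, 0, 0], [0, 0, 0], 0.6]

```text
time: 47.58
tool_pos: [0.6391, -0.0124, 0.0419]
ee_rot: [3.141, -0.007, 1.621]
wrist_force: [0.2, 11.4, 4.9]
width: 0.0567
```

```bash
python3 look.py w28
python3 - <<'E'
from h import *
from bench import robot
o_=robot.get_obs(); print(bay(o_['tool_pos']))
snap('scene','s28',(120,140,320,280),4)
E
```

```text
47.58 [ 0.6391 -0.0124  0.0419] [ 3.141 -0.007  1.621] 0.0567 [ 0.2 11.4  4.9] [ 1.81 -0.   -0.07] q6 -0.16
[[ 0.4 94.4 42. ]]
```

View pics/s28.png

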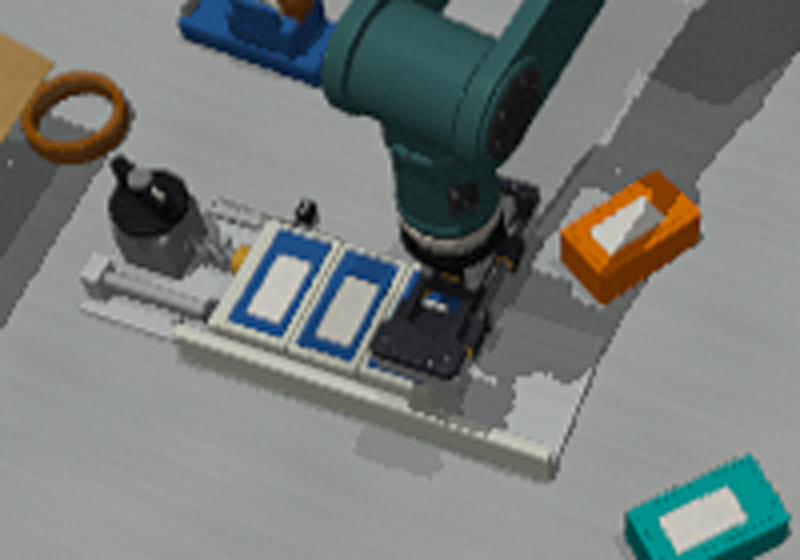

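Request:
apply_moves:
  moves:
    - [[1, 0, 0], [0, 0, 0], 0.6]
    - [[2.5, 0, 0], [0, 0, 0], 0.6]
    - [[3, 0, -3], [0, 0, 0], 0.6]
    - [[3, 0, -7], [0, 0, 0.05], 0.6]
    - [[2, 0, -11], [0, 0, 0.17], 0.5]
    - [[0, 2, -13], [0, 0, 0.29], 0.4]
    - [[-2, 4, -13], [0, 0, 0.41], 0.27]
    - [[-4, 6, -13], [0, 0, 0.53], 0.27]
    - [[-6, 7, -13], [0, 0, 0.65], 0.27]
    - [[-6, 8, -13], [0, 0, 0.77], 0.27]

```text
time: 48.52
tool_pos: [0.7222, -0.077, 0.1698]
ee_rot: [3.141, 0.004, 0.839]
wrist_force: [0.2, -0.3, -0.1]
width: 0.0258
```

Request:
apply_moves:
  moves:
    - [[0, 0, 0], [0, 0, 0.12], 0.27]
    - [[0, 0, 0], [0, 0, 0.24], 0.27]
    - [[0, 0, 0], [0, 0, 0.36], 0.27]
    - [[0, 0, 0], [0, 0, 0.48], 0.27]
    - [[0, 0, 0], [0, 0, 0.6], 0.27]
    - [[0, 0, 0], [0, 0, 0.72], 0.27]
    - [[0, 0, 0], [0, 0, 0.8], 0.27]
    - [[0, 0, 0], [0, 0, 0.8], 0.27]
    - [[0, 0, 0], [0, 0, 0.8], 0.27]
    - [[0, 0, 0], [0, 0, 0.8], 0.27]

```text
time: 49.35
tool_pos: [0.7218, -0.0724, 0.1708]
ee_rot: [3.141, 0.001, 0.051]
wrist_force: [1.3, 1.3, 0.7]
width: 0.0252
```

```bash
python3 look.py w29
python3 - <<'E'
from pack import *
from bench import robot
o_=robot.get_obs(); print(bay(o_['tool_pos']))
im,c=load('w29'); 
for p in packs(im,c,z=.062): print(p, bay((p[0],p[1],0)))
E
```

```text
49.35 [ 0.7218 -0.0724  0.1708] [3.141e+00 1.000e-03 5.100e-02] 0.0252 [1.3 1.3 0.7] [ 0.09  0.01 -0.  ] q6 1.34
[[ 79.7  30.2 171. ]]
(0.6846, -0.1736, 49.5, 27.1, np.float64(-1.519), [349.0, 224.0]) [[ 37.2 -69.    0. ]]
(0.6616, -0.065, 61.7, 19.8, np.float64(0.052), [252.0, 237.0]) [[20.  40.7  0. ]]
(0.6827, -0.1254, 28.2, 22.3, np.float64(0.052), [307.0, 223.0]) [[ 37.9 -20.7   0. ]]
(0.6636, -0.0917, 62.9, 6.8, np.float64(0.063), [273.0, 239.0]) [[20.6 13.9  0. ]]
```

View pics/w29.png

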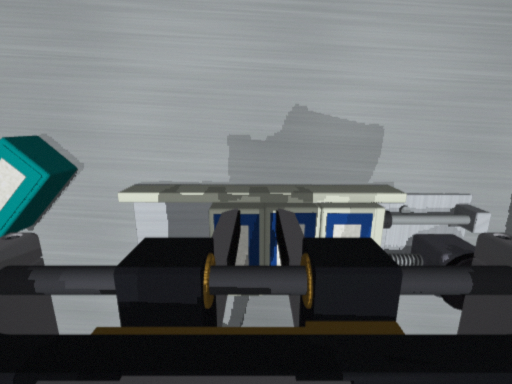

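Request:
apply_moves:
  moves:
    - [[-4, 0, 0], [0, 0, 0], 0.27]
    - [[-8, 0, 0], [0, 0, 0], 0.27]
    - [[-12, 0, 0], [0, 0, 0], 0.27]
    - [[-16, 1.4, 0], [0, 0, 0], 0.27]
    - [[-16, 2.4, 0], [0, 0, 0], 0.27]
    - [[-16, 2.4, 0], [0, 0, 0], 0.27]
    - [[-16, 2.4, 0], [0, 0, 0], 0.27]
    - [[-16, 2.4, 0], [0, 0, 0], 0.27]
    - [[-16, 2.4, 0], [0, 0, 0], 0.27]
    - [[-16, 2.4, 0], [0, 0, 0], 0.27]

```text
time: 50.23
tool_pos: [0.5647, -0.1039, 0.1716]
ee_rot: [3.141, -0.001, 0.051]
wrist_force: [-0.0, 0.6, 0.1]
width: 0.0251
```

```bash
python3 look.py w30
python3 - <<'E'
from pack import *
from bench import robot
o_=robot.get_obs(); print(bay(o_['tool_pos']))
im,c=load('w30'); 
for p in packs(im,c,z=.062): print(p, bay((p[0],p[1],0)))
cv2.imwrite('pics/w30c.png',cv2.resize(im[50:220,150:400],None,fx=3.2,fy=3.2,interpolation=cv2.INTER_CUBIC))
E
```

```text
50.23 [ 0.5647 -0.1039  0.1716] [ 3.141e+00 -1.000e-03  5.100e-02] 0.0251 [-0.   0.6  0.1] [-0.01  0.   -0.06] q6 1.24
[[-79.1   7.  171.5]]
(0.418, -0.3168, 78.3, 54.9, np.float64(-1.519), [431.0, 313.0]) [[-236.6 -197.8    0. ]]
(0.6428, -0.0518, 96.4, 49.4, np.float64(0.05), [210.0, 106.0]) [[ 1.9 54.9  0. ]]
(0.6501, -0.1753, 96.2, 49.5, np.float64(0.051), [335.0, 106.0]) [[  2.7 -68.8   0. ]]
(0.6479, -0.1135, 96.1, 49.4, np.float64(0.05), [273.0, 105.0]) [[ 3.7 -7.   0. ]]
```

View pics/w30c.png

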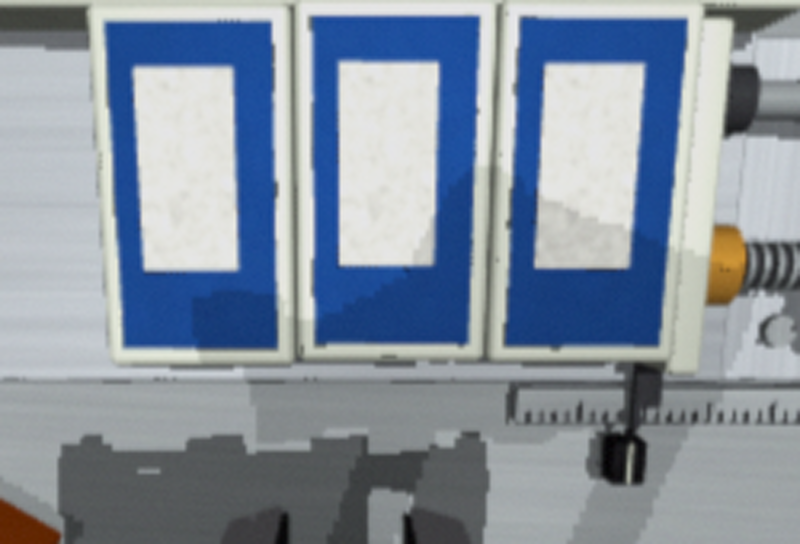

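Request:
apply_moves:
  moves:
    - [[0, -4.8, 0], [0, 0, 0], 0.2]
    - [[0, -4.8, 0], [0, 0, 0], 0.2]
    - [[0, -4.8, 3.5], [0, 0, 0], 0.2]
    - [[0, -4.8, 7], [0, 0, 0], 0.2]
    - [[0, -4.8, 10.5], [0, 0, 0], 0.2]
    - [[0, -4.8, 12.8], [0, 0, 0], 0.2]
    - [[0, -4.8, 12.8], [0, 0, 0], 0.2]
    - [[0.5, -4.8, 12.8], [0, 0, 0], 0.2]
    - [[1, -4.8, 12.8], [0, 0, 0], 0.2]
    - [[1.5, -4.8, 12.8], [0, 0, 0], 0.2]

```text
time: 51.12
tool_pos: [0.5788, -0.0559, 0.0465]
ee_rot: [3.14, -0.005, 0.05]
wrist_force: [0.5, -1.4, -0.0]
width: 0.0191
```

Request:
apply_moves:
  moves:
    - [[0.2, 0, 0], [0, 0, 0], 0.2]
    - [[0.4, 0, 0], [0, 0, 0], 0.2]
    - [[0.6, 0, 0], [0, 0, 0], 0.2]
    - [[0.8, 0, 0], [0, 0, 0], 0.2]
    - [[0.9, 0, 0], [0, 0, 0], 0.2]
    - [[0.9, 0, 0], [0, 0, 0], 0.2]
    - [[0.9, 0, 0], [0, 0, 0], 0.2]
    - [[0.9, 0, 0], [0, 0, 0], 0.2]
    - [[0.9, 0, 0], [0, 0, 0], 0.2]
    - [[0.9, 0, 0], [0, 0, 0], 0.2]

```text
time: 51.95
tool_pos: [0.5807, -0.0556, 0.0449]
ee_rot: [3.141, 0.01, 0.05]
wrist_force: [-14.4, -0.8, 11.1]
width: 0.0191
```

```bash
python3 look.py w31
python3 - <<'E'
from pack import *
from bench import robot
o_=robot.get_obs(); print(bay(o_['tool_pos']))
E
```

```text
51.95 [ 0.5807 -0.0556  0.0449] [3.141 0.01  0.05 ] 0.0191 [-14.4  -0.8  11.1] [-0.17  2.52 -0.04] q6 1.33
[[-60.3  54.3  44.9]]
```

View pics/w31.png

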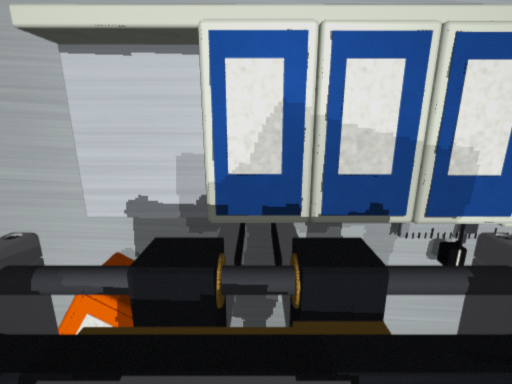

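Request:
apply_moves:
  moves:
    - [[-1.2, 0, 0], [0, 0, 0], 0.2]
    - [[-2, 0, 0], [0, 0, 0], 0.2]
    - [[-2, 3, 0], [0, 0, 0], 0.2]
    - [[-2, 6.2, 0], [0, 0, 0], 0.2]
    - [[-2, 6.2, 0], [0, 0, 0], 0.2]
    - [[-2, 6.2, 0], [0, 0, 0], 0.2]
    - [[-1.5, 6.2, 0], [0, 0, 0], 0.2]
    - [[-1, 6.2, 0], [0, 0, 0], 0.2]
    - [[-0.6, 6.2, 0], [0, 0, 0], 0.2]
    - [[-0.4, 6.2, 0], [0, 0, 0], 0.2]

```text
time: 52.83
tool_pos: [0.5837, -0.1163, 0.0436]
ee_rot: [-3.141, 0.003, 0.051]
wrist_force: [-8.1, 0.2, 5.8]
width: 0.019
```

Request:
apply_moves:
  moves:
    - [[0.1, 0, 0], [0, 0, 0], 0.2]
    - [[0.2, 0, 0], [0, 0, 0], 0.2]
    - [[0.3, 0, 0], [0, 0, 0], 0.2]
    - [[0.4, 0, 0], [0, 0, 0], 0.2]
    - [[0.4, 0, 0], [0, 0, 0], 0.2]
    - [[0.4, 0, 0], [0, 0, 0], 0.2]
    - [[0.4, 0, 0], [0, 0, 0], 0.2]
    - [[0.4, 0, 0], [0, 0, 0], 0.2]
    - [[0.4, 0, 0], [0, 0, 0], 0.2]
    - [[0.4, 0, 0], [0, 0, 0], 0.2]

```text
time: 53.67
tool_pos: [0.5836, -0.1162, 0.0436]
ee_rot: [-3.141, 0.011, 0.051]
wrist_force: [-13.7, -0.0, 9.6]
width: 0.0188
```

Run:
```python
from pack import *
from bench import robot
o_=robot.get_obs(); print(bay(o_['tool_pos']))
```

```text
[[-60.6  -6.3  43.6]]
```

Request:
apply_moves:
  moves:
    - [[-1.2, 0, 0], [0, 0, 0], 0.1]
    - [[-2, 0, 0], [0, 0, 0], 0.1]
    - [[-2, 3, 0], [0, 0, 0], 0.1]
    - [[-2, 6, 0], [0, 0, 0], 0.1]
    - [[-2, 6, 0], [0, 0, 0], 0.1]
    - [[-2, 6, 0], [0, 0, 0], 0.1]
    - [[-1.5, 6, 0], [0, 0, 0], 0.1]
    - [[-1, 6, 0], [0, 0, 0], 0.1]
    - [[-0.6, 6, 0], [0, 0, 0], 0.1]
    - [[-0.4, 6, 0], [0, 0, 0], 0.1]

```text
time: 54.5
tool_pos: [0.5866, -0.1761, 0.0435]
ee_rot: [-3.141, 0.003, 0.051]
wrist_force: [-7.4, 1.1, 4.9]
width: 0.0096
```

Request:
apply_moves:
  moves:
    - [[0.1, 0, 0], [0, 0, 0], 0.1]
    - [[0.2, 0, 0], [0, 0, 0], 0.1]
    - [[0.3, 0, 0], [0, 0, 0], 0.1]
    - [[0.4, 0, 0], [0, 0, 0], 0.1]
    - [[0.4, 0, 0], [0, 0, 0], 0.1]
    - [[0.4, 0, 0], [0, 0, 0], 0.1]
    - [[0.4, 0, 0], [0, 0, 0], 0.1]
    - [[0.4, 0, 0], [0, 0, 0], 0.1]
    - [[0.4, 0, 0], [0, 0, 0], 0.1]
    - [[0.4, 0, 0], [0, 0, 0], 0.1]

```text
time: 55.33
tool_pos: [0.5865, -0.1761, 0.0435]
ee_rot: [-3.14, 0.011, 0.051]
wrist_force: [-12.7, 1.7, 8.4]
width: 0.009
```

Run:
```python
from pack import *
from bench import robot
o_=robot.get_obs(); print(bay(o_['tool_pos']))
```

```text
[[-60.9 -66.2  43.5]]
```

Request:
apply_moves:
  moves:
    - [[-1.5, 0, 0], [0, 0, 0], 0.1]
    - [[-2, 0, -2], [0, 0, 0], 0.1]
    - [[-2, 0, -6], [0, 0, 0], 0.1]
    - [[-2, -2, -10], [0, 0, -0.12], 0.2]
    - [[-2, -6, -13], [0, 0, -0.24], 0.4]
    - [[-2, -10, -13], [0, 0, -0.36], 0.6]
    - [[-2, -14, -13], [0, 0, -0.48], 0.6]
    - [[-1, -18, -13], [0, 0, -0.6], 0.6]
    - [[0, -18.5, -13], [0, 0, -0.72], 0.6]
    - [[2, -18.5, -13], [0, 0, -0.84], 0.6]

```text
time: 56.17
tool_pos: [0.6014, 0.0136, 0.1745]
ee_rot: [3.142, -0.002, 0.902]
wrist_force: [0.5, -0.5, 0.0]
width: 0.0525
```

Request:
apply_moves:
  moves:
    - [[0, 0, 0], [0, 0, -0.12], 0.6]
    - [[0, 0, 0], [0, 0, -0.24], 0.6]
    - [[0, 0, 0], [0, 0, -0.36], 0.6]
    - [[0, 0, 0], [0, 0, -0.48], 0.6]
    - [[0, 0, 0], [0, 0, -0.6], 0.6]
    - [[0, 0, 0], [0, 0, -0.72], 0.6]
    - [[0, 0, 0], [0, 0, -0.73], 0.6]
    - [[0, 0, 0], [0, 0, -0.73], 0.6]
    - [[0, 0, 0], [0, 0, -0.73], 0.6]
    - [[0, 0, 0], [0, 0, -0.73], 0.6]

```text
time: 57.0
tool_pos: [0.6019, 0.009, 0.1735]
ee_rot: [3.141, 0.0, 1.618]
wrist_force: [-0.0, 0.6, 0.1]
width: 0.0564
```

```bash
python3 look.py w32
python3 - <<'E'
from pack import *
from bench import robot
o_=robot.get_obs(); print(bay(o_['tool_pos']))
E
```

```text
57.0 [0.6019 0.009  0.1735] [3.141 0.    1.618] 0.0564 [-0.   0.6  0.1] [-0.04 -0.1  -0.01] q6 -0.13
[[-35.7 117.7 173.5]]
```

Request:
apply_moves:
  moves:
    - [[0, 3.8, 0], [0, 0, 0], 0.6]
    - [[0, 3.8, 3], [0, 0, 0], 0.6]
    - [[0, 3.8, 7], [0, 0, 0], 0.6]
    - [[0, 3.8, 11], [0, 0, 0], 0.6]
    - [[0, 3.8, 13.2], [0, 0, 0], 0.6]
    - [[0, 3.8, 13.2], [0, 0, 0], 0.6]
    - [[-0.5, 3.8, 13.2], [0, 0, 0], 0.6]
    - [[-1, 3.8, 13.2], [0, 0, 0], 0.6]
    - [[-1.5, 3.8, 13.2], [0, 0, 0], 0.6]
    - [[-1.8, 3.8, 13.2], [0, 0, 0], 0.6]

```text
time: 57.88
tool_pos: [0.6427, -0.0085, 0.0448]
ee_rot: [3.136, 0.001, 1.619]
wrist_force: [0.9, -0.2, 0.0]
width: 0.0563
```

Request:
apply_moves:
  moves:
    - [[-0.2, 0, 0], [0, 0, 0], 0.6]
    - [[-0.3, 0, 0], [0, 0, 0], 0.6]
    - [[-0.4, 0, 0], [0, 0, 0], 0.6]
    - [[-0.5, 0, 0], [0, 0, 0], 0.6]
    - [[-0.6, 0, 0], [0, 0, 0], 0.6]
    - [[-0.7, 0, 0], [0, 0, 0], 0.6]
    - [[-0.8, 0, 0], [0, 0, 0], 0.6]
    - [[-0.8, 0, 0], [0, 0, 0], 0.6]
    - [[-0.8, 0, 0], [0, 0, 0], 0.6]
    - [[-0.8, 0, 0], [0, 0, 0], 0.6]

```text
time: 58.72
tool_pos: [0.641, -0.0123, 0.0419]
ee_rot: [3.141, -0.005, 1.621]
wrist_force: [-1.1, 6.9, 1.7]
width: 0.0565
```

Run:
```python
from pack import *
from bench import robot
o_=robot.get_obs(); print(bay(o_['tool_pos']),o_['wrist_force'])
```

```text
[[ 2.3 94.4 41.9]] [-1.09177909  6.87796721  1.6802847 ]
```

Same contact point as before; press a bit more for a firm seat, then retreat.

Request:
apply_moves:
  moves:
    - [[-0.1, 0, 0], [0, 0, 0], 0.6]
    - [[-0.2, 0, 0], [0, 0, 0], 0.6]
    - [[-0.3, 0, 0], [0, 0, 0], 0.6]
    - [[-0.4, 0, 0], [0, 0, 0], 0.6]
    - [[-0.5, 0, 0], [0, 0, 0], 0.6]
    - [[-0.5, 0, 0], [0, 0, 0], 0.6]
    - [[-0.5, 0, 0], [0, 0, 0], 0.6]
    - [[-0.5, 0, 0], [0, 0, 0], 0.6]
    - [[-0.5, 0, 0], [0, 0, 0], 0.6]
    - [[-0.5, 0, 0], [0, 0, 0], 0.6]

```text
time: 59.55
tool_pos: [0.641, -0.0124, 0.0419]
ee_rot: [3.141, -0.013, 1.622]
wrist_force: [-1.2, 17.2, 4.6]
width: 0.0566
```

Run:
```python
from pack import *
from bench import robot
o_=robot.get_obs(); print(bay(o_['tool_pos']),o_['wrist_force'])
```

```text
[[ 2.2 94.4 41.9]] [-1.17060611 17.19558085  4.57661848]
```

Request:
apply_moves:
  moves:
    - [[0.5, 0, 0], [0, 0, 0], 0.6]
    - [[1, 0, 0], [0, 0, 0], 0.6]
    - [[2, 0, 0], [0, 0, 0], 0.6]
    - [[3, 0, 0], [0, 0, 0], 0.6]
    - [[3, 0, -3], [0, 0, 0], 0.6]
    - [[3, 0, -7], [0, 0, 0], 0.6]
    - [[3, 0, -11], [0, 0, 0], 0.6]
    - [[3, 0, -13], [0, 0, 0.1], 0.6]
    - [[3, -3, -13], [0, 0, 0.2], 0.6]
    - [[3, -6, -13], [0, 0, 0.3], 0.6]

```text
time: 60.38
tool_pos: [0.5812, 0.0067, 0.1736]
ee_rot: [3.137, -0.0, 1.315]
wrist_force: [-1.2, 0.7, -0.4]
width: 0.0562
```

Run:
```python
from h import *
from bench import robot
o_=robot.get_obs(); r=[*o_['tool_pos'],o_['ee_rot'][2]]; print(r)
print(tool((.5734,-.2833,.1735),1.594,r))
```

```text
[np.float64(0.5812308350281347), np.float64(0.0066679014656561625), np.float64(0.17357185370529088), np.float64(1.3147931396353456)]
(array([-2.825e+01,  6.580e+00,  1.000e-02]), np.float64(-0.279))
```

Request:
apply_moves:
  moves:
    - [[-4, 0.9, 0], [0, 0, -0.1], 0.6]
    - [[-8, 1.9, 0], [0, 0, -0.2], 0.6]
    - [[-12, 2.8, 0], [0, 0, -0.28], 0.6]
    - [[-16, 3.7, 0], [0, 0, -0.28], 0.6]
    - [[-20, 4.7, 0], [0, 0, -0.28], 0.6]
    - [[-24, 5.6, 0], [0, 0, -0.28], 0.6]
    - [[-28.2, 6.6, 0], [0, 0, -0.28], 0.6]
    - [[-28.2, 6.6, 1.5], [0, 0, -0.28], 0.6]
    - [[-28.2, 6.6, 3], [0, 0, -0.28], 0.6]
    - [[-28.2, 6.6, 3], [0, 0, -0.28], 0.6]

```text
time: 61.22
tool_pos: [0.5718, -0.2829, 0.1373]
ee_rot: [-3.136, -0.003, 1.598]
wrist_force: [-0.8, 0.8, -0.3]
width: 0.0566
```

Request:
apply_moves:
  moves:
    - [[0, 0, 0], [0, 0, 0], 0.6]
    - [[0, 0, 0], [0, 0, 0], 0.6]
    - [[0, 0, 0], [0, 0, 0], 0.6]
    - [[0, 0, 0], [0, 0, 0], 0.6]
    - [[0, 0, 0], [0, 0, 0], 0.6]
    - [[0, 0, 0], [0, 0, 0], 0.6]
    - [[0, 0, 0], [0, 0, 0], 0.6]
    - [[0, 0, 0], [0, 0, 0], 0.6]
    - [[0, 0, 0], [0, 0, 0], 0.6]
    - [[0, 0, 0], [0, 0, 0], 0.6]

```text
time: 62.05
tool_pos: [0.5738, -0.2828, 0.1414]
ee_rot: [-3.142, 0.0, 1.6]
wrist_force: [-0.2, 0.3, 1.1]
width: 0.0564
```

```bash
python3 look.py w33
python3 - <<'E'
from pack import *
im,c=load('w33'); cv2.imwrite('pics/w33d.png',cv2.resize(im[85:165,220:340],None,fx=6.6,fy=6.6,interpolation=cv2.INTER_CUBIC)); 
for p in packs(im,c,z=.062): print(p, bay((p[0],p[1],0)))
E
```

```text
62.05 [ 0.5738 -0.2828  0.1414] [-3.142  0.     1.6  ] 0.0564 [-0.2  0.3  1.1] [-0.04 -0.09  0.06] q6 -0.58
(0.4009, -0.3019, 104.3, 78.2, np.float64(0.382), [79.0, 209.0]) [[-252.9 -182.1    0. ]]
(0.6506, -0.1754, 97.2, 49.4, np.float64(0.046), [351.0, 79.0]) [[  3.2 -69.    0. ]]
(0.6483, -0.1269, 97.4, 24.1, np.float64(0.029), [354.0, 19.0]) [[  3.4 -20.4   0. ]]
```

View pics/w33d.png

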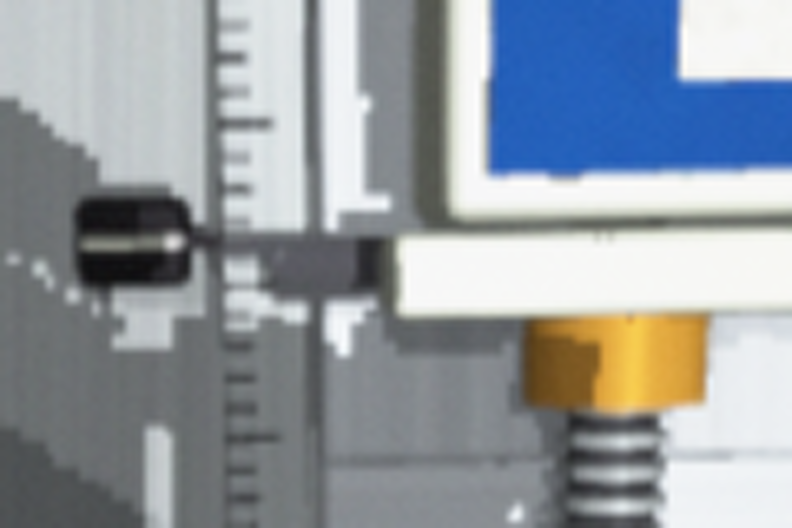

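View pics/w33.png

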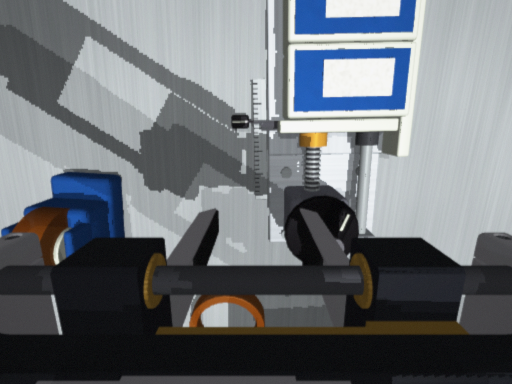

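Run:
```python
from h import *
for n in('w12','w33'):
    im,c=load(n); g=im.astype(int).sum(2)//3
    def cross(u,lo,hi,lev,up):
        for v in range(lo,hi):
            a,b=g[v,u],g[v+1,u]
            if (up and a<lev<=b) or (not up and a>=lev>b): return v+(lev-a)/(b-a)
    def line(u):
        w=np.clip(g[117:126,u]-40,0,None).astype(float); return (w*np.arange(117,126)).sum()/w.sum()
    rows=dict(line={u:round(line(u),2) for u in(236,238,240,242)},
     thin={u:(cross(u,117,124,150,False),cross(u,120,127,150,True)) for u in(255,256,257,258)},
     body={u:(cross(u,115,124,112,False)) for u in(262,265,270,272)},
     plate_my={u:cross(u,128,137,185,False) for u in(285,290,295)})
    uv=[(239,np.mean(list(rows['line'].values())))]
    print(n,rows); print(bay(ray(c,uv,.028)))
    print('thin +y',[bay(ray(c,[(u,t[0])],.021))[0,1] for u,t in rows['thin'].items() if t[0]],'-y',[bay(ray(c,[(u,t[1])],.021))[0,1] for u,t in rows['thin'].items() if t[1]])
    print('body',[bay(ray(c,[(u,t)],.021))[0,1] for u,t in rows['body'].items() if t],'plate -y',[bay(ray(c,[(u,t)],.0515))[0,1] for u,t in rows['plate_my'].items() if t])
```

```text
w12 {'line': {236: np.float64(121.03), 238: np.float64(120.94), 240: np.float64(120.93), 242: np.float64(120.65)}, 'thin': {255: (np.float64(119.55932203389831), np.float64(123.29629629629629)), 256: (np.float64(119.55384615384615), np.float64(123.36734693877551)), 257: (np.float64(119.55737704918033), np.float64(123.36538461538461)), 258: (np.float64(119.64285714285714), np.float64(123.42857142857143))}, 'body': {262: np.float64(120.52173913043478), 265: np.float64(120.23333333333333), 270: np.float64(120.3225806451613), 272: np.float64(119.75)}, 'plate_my': {285: np.float64(131.49295774647888), 290: np.float64(131.3783783783784), 295: np.float64(131.22619047619048)}}
[[ -97. -101.   28.]]
thin +y [np.float64(-100.0), np.float64(-100.1), np.float64(-100.1), np.float64(-100.2)] -y [np.float64(-103.9), np.float64(-104.0), np.float64(-104.0), np.float64(-104.1)]
body [np.float64(-101.2), np.float64(-101.0), np.float64(-101.3), np.float64(-100.8)] plate -y [np.float64(-112.2), np.float64(-112.2), np.float64(-112.2)]
w33 {'line': {236: np.float64(121.45), 238: np.float64(121.46), 240: np
[... 228 characters left out ...]
4(123.61702127659575)), 258: (np.float64(119.68181818181819), np.float64(123.6))}, 'body': {262: np.float64(120.55172413793103), 265: np.float64(120.58064516129032), 270: np.float64(120.6), 272: np.float64(120.45161290322581)}, 'plate_my': {285: np.float64(132.25581395348837), 290: np.float64(132.183908045977), 295: np.float64(132.20430107526883)}}
[[ -96.9 -101.    28. ]]
thin +y [np.float64(-99.3), np.float64(-99.4), np.float64(-99.4), np.float64(-99.8)] -y [np.float64(-103.9), np.float64(-103.9), np.float64(-103.8), np.float64(-103.8)]
body [np.float64(-100.8), np.float64(-100.9), np.float64(-101.0), np.float64(-100.9)] plate -y [np.float64(-112.2), np.float64(-112.3), np.float64(-112.4)]
```

Request:
apply_moves:
  moves:
    - [[0, 0, -4], [0, 0, 0], 0.6]
    - [[3, 2, -8], [0, 0, 0], 0.6]
    - [[6, 4, -8], [0, 0, 0], 0.6]
    - [[9, 6, -8], [0, 0, 0], 0.6]
    - [[10.4, 7.7, -8], [0, 0, 0], 0.6]
    - [[10.4, 7.7, -8], [0, 0, 0], 0.6]
    - [[10.4, 7.7, -8], [0, 0, 0], 0.6]
    - [[10.4, 7.7, -8], [0, 0, 0], 0.6]
    - [[10.4, 7.7, -8], [0, 0, 0], 0.6]
    - [[10.4, 7.7, -8], [0, 0, 0], 0.6]

```text
time: 62.93
tool_pos: [0.647, -0.178, 0.2215]
ee_rot: [-3.141, 0.0, 1.598]
wrist_force: [-0.9, 1.0, -0.5]
width: 0.0564
```

```bash
python3 look.py w34
python3 - <<'E'
from pack import *
im,c=load('w34'); 
for p in packs(im,c,z=.062): print(p, bay((p[0],p[1],0)))
snap('scene','s34',(100,100,400,300),2.6)
E
```

```text
62.93 [ 0.647  -0.178   0.2215] [-3.141  0.     1.598] 0.0564 [-0.9  1.  -0.5] [ 0.06 -0.06 -0.03] q6 -0.38
(0.3988, -0.2685, 99.7, 33.6, np.float64(0.533), [72.0, 243.0]) [[-253.2 -148.6    0. ]]
(0.6508, -0.1752, 97.0, 48.7, np.float64(0.05), [261.0, 177.0]) [[  3.4 -68.8   0. ]]
(0.6478, -0.1134, 97.2, 49.0, np.float64(0.054), [260.0, 126.0]) [[ 3.6 -6.9  0. ]]
(0.6448, -0.0517, 97.1, 49.3, np.float64(0.052), [259.0, 70.0]) [[ 3.9 54.9  0. ]]
```

View pics/w34.png

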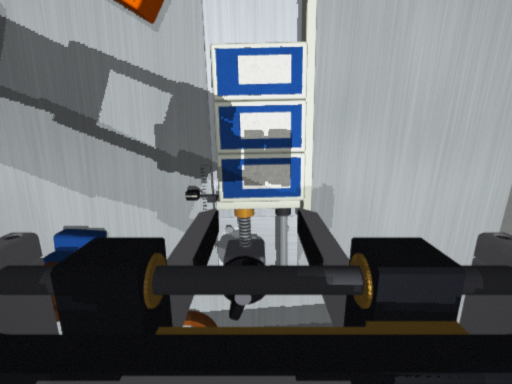

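View pics/s34.png

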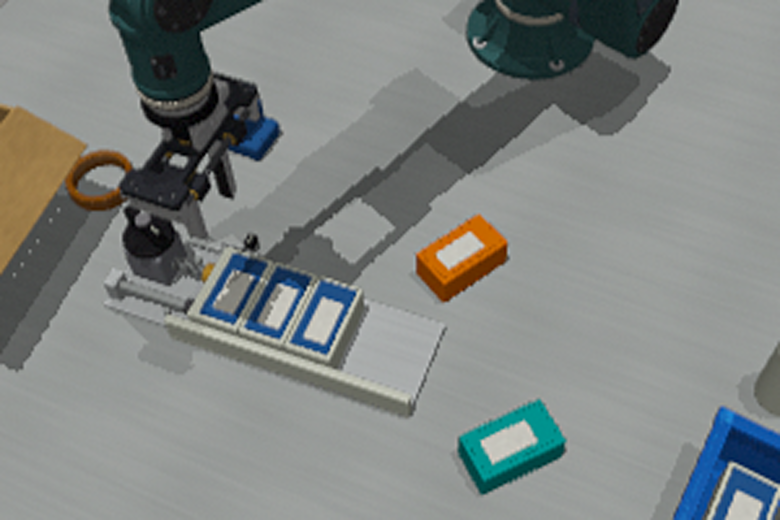

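```bash
python3 - <<'E'
import numpy as np,cv2
cv2.imwrite('pics/s34full.png',np.load('pics/s34.npy'))
E
python3 look.py side34 0 0 512 384 1 side
```

```text
63.03 [ 0.6472 -0.1777  0.2216] [-3.142  0.     1.598] 0.0565 [-0.2 -0.2 -0.8] [-0.04 -0.13 -0.06] q6 -0.38
```

View pics/s34full.png

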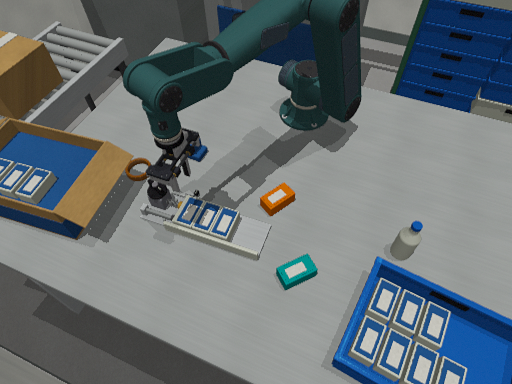

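View pics/side34.png

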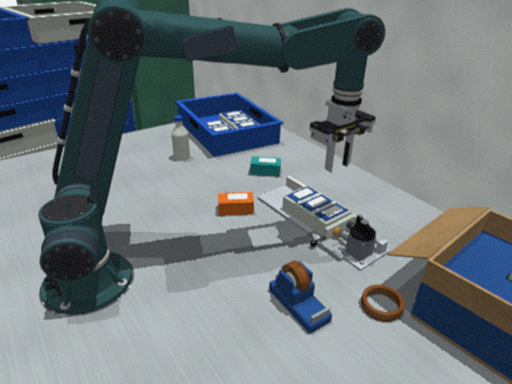

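Both pictures show the three packs in one closed row against the fence and guide. The bystanders and look-alikes are where they started, no loose pack is left, and the gripper is clear.

Run:
```python
from bench import job
print(job.close_job())
```

```text
the job is handed in; nothing more can be done
None
```

I wound the guide open to about 11.5 mm past the clip, then back in until the pointer stood at it. Then I loaded the three loose packs that were present against the back fence and pressed the row up to the guide with about 17 N. The job was handed in at about 63 s.

**Guide:** the last look put the clip line at bay y ≈ -101.0 mm. The pointer's +y edge was at about -100.9 mm, and the guide face, worked out from the plate's back edge, at about -100.3 mm. The pictures from before and after pressing agree to within a few tenths of a millimetre, so the guide did not move. The centre of the thin pointer bar read about 1 mm short of the clip line. I went by the working face instead, as the description says the tip is in line with it.

**Row:** the packs stand 61.9 and 61.8 mm apart, so there are no gaps. Their centres read x = 3.4 to 3.9 mm rather than the expected 5. I put that down to a 1 to 2 mm error in my bay frame, because all three packs stopped solidly against the fence at the same depth under 13 to 14 N.

**Left alone:** I did not touch the dispenser, spray bottle, tape roll or the orange and turquoise look-alikes. No fourth pack was visible, and I saw no grip slip or knocked pack.

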